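# Unstack the railing parts onto their layout pads

### The job

Take the two stacks of railing parts apart, one part at a time from the top, and set each part upright in the middle of the white pad that bears its own painted silhouette, the square collar and the oblong shoe turned to match theirs (the others may face any way). Set the parts down gently without dropping or tipping any.

Things in the scene. Friction and masses are not known exactly. Their poses are not given: they have to be found in the camera images.
- square_mid (a point): Square railing collar, dark steel with two brighter bands: 64 x 64 x 40 mm high (66 mm across the bands), square hole of 20 mm in the middle, about 0.45 kg. There are two stacks (three parts, two parts), each on a bare wood offcut 8 mm thick: this part is at the bottom of one. The point is at the part's centre, 20 mm above its underside; z points up, x and y along its sides.
- shoe_mid (a point): Oblong rail shoe, solid block painted green, two dark dots on top: 84 mm long (x) x 48 mm wide (y) x 40 mm high, about 0.5 kg. There are two stacks (three parts, two parts), each on a bare wood offcut 8 mm thick: this part is at the bottom of one. The point is at the part's centre, 20 mm above its underside; z points up.
- round_mid (a point): Round railing collar, painted rust red: a ring of outer diameter 50 mm, hole 22 mm, 40 mm high, about 0.3 kg. There are two stacks (three parts, two parts), each on a bare wood offcut 8 mm thick: this part is second from the bottom in one. The point is at the part's centre, 20 mm above its underside; z points up.
- hex_mid (a point): Hexagonal railing collar painted blue with a dark dot on top: 46 mm across the flats, 53 mm across the corners, 40 mm high, about 0.3 kg. There are two stacks (three parts, two parts), each on a bare wood offcut 8 mm thick: this part is second from the bottom in one. The point is at the part's centre, 20 mm above its underside; z points up, x goes through the middle of a flat (flats also every 60 degrees), y through a corner.
- finial_mid (a point): Brass finial: upright round body of diameter 34 mm from its flat foot up to 34 mm, then a waist and a small rounded crown, 50 mm high in all, about 0.2 kg. At the start it stands on top of the three-part stack. The point is on its axis, 25 mm above its foot; z points up.
- spot_square (a point): The point is the centre of the pad's top face, z up; the pad is a fixed white square board, 100 x 100 mm, its top 6 mm above the bench, flat (the silhouette is paint). It bears a dark grey square silhouette, 68 x 68 mm: the place of the square collar. x and y along the silhouette's sides.
- spot_shoe (a point): The point is the centre of the pad's top face, z up; the pad is a fixed white square board, 100 x 100 mm, its top 6 mm above the bench, flat (the silhouette is paint). It bears a green oblong silhouette, 88 mm along x by 52 mm along y: the place of the green shoe.
- spot_round (a point): The point is the centre of the pad's top face, z up; the pad is a fixed white square board, 100 x 100 mm, its top 6 mm above the bench, flat (the silhouette is paint). It bears a red ring-shaped silhouette of diameter 54 mm, white in the middle: the place of the red round collar.
- spot_hex (a point): The point is the centre of the pad's top face, z up; the pad is a fixed white square board, 100 x 100 mm, its top 6 mm above the bench, flat (the silhouette is paint). It bears a blue hexagonal silhouette, 50 mm across flats: the place of the blue hexagonal collar.
- spot_finial (a point): The point is the centre of the pad's top face, z up; the pad is a fixed white square board, 100 x 100 mm, its top 6 mm above the bench, flat (the silhouette is paint). It bears a small brass-yellow disc silhouette of diameter 38 mm: the place of the finial.
There are look-alikes about, which are no part of the job. Leave any pink look-alike of the part that bears spot_hex alone. Of the things that look like the part that bears round_mid, the larger one is meant.

How it is judged:
By the outcome, as a careful person would: the job done as asked, in the order asked, and still so for the second after the job is handed in, with the robot touching nothing.
It also fails if it takes over 133 s, if anything falls off the work surface, if the arm or the gripper's body presses on something with over 40 N, if the wrist force passes 120 N, or if a joint passes its speed limit or range.

### The arm

A 6-joint arm with a two-finger parallel gripper is mounted at the origin on the work surface. World frame = base frame: x ahead of the robot, y to its left, z up, the work surface at z = 0. Lengths are in mm, angles in rad, forces in N, time in s.
With the tool pointing down it reaches from about 300 to 775 mm from the base axis. Payload 14.6 kg.
Tool frame: the origin (TCP) lies between the finger pads; the fingertips stand 14 mm ahead of it and the grasp point (between the pads) lies 5 mm behind it; x points along the fingers, y is the direction in which the jaws open and shut, and the axes are right-handed (so a half turn about x gives the same grasp; the last joint's range is limited). The gripper opens to 85 mm and grips with 20 to 120 N. Pads are 22 mm wide; open, the fingers measure 114 mm over their backs; the gripper's body (76 mm by 85 mm) begins 54 mm behind the grasp point. The pads swing forward as they close: fully open they stand 13 mm farther back than shut.
Start: joints at [1.223, 0.3, 1.521, -0, 1.321, -0.067], TCP at [152.416, 528.45, 245.281] pointing down, gripper open.
Joint ranges: [-3.03, 3.03], [-0.79, 2.21], [0.23, 2.52], [-1.04, 4.18], [0, 3.07], [-2.55, 2.55]. Speed limits (rad/s): [2.22, 2.22, 2.57, 3.14, 3.14, 3.14].

### API

Orientations are given as a unit quaternion [w, x, y, z].
In Python, from bench import * gives the robot as it stands.
- The arm moves only by the tool carry_out, never from a script. Its argument "commands" is a list of rows, each a list of 3 entries, a list of its own where there are three numbers: the shift along the tool's x, y, z in mm, then the turn, a rotation vector about the tool's x, y, z in degrees, then the opening, from 0 (shut) to 1 (fully open). In form: [[[x, y, z], [rx, ry, rz], hand], ...]. A call has 1 to 12 rows; each row is the pose to reach, as a shift and turn from the pose commanded when the call began, along the tool's axes at that moment; what a row does not reach only later rows make up. A row lasts 1/10 s, in which the tool goes at most 50 mm and 8.59 degrees, less where a joint would pass 70% of its speed; a pose out of reach is approached as far as the arm can. A call with a gripper value outside its range is refused whole. The fingers move at their own pace and stop on an object; "newtons" is the grip in N (left out, the last holds). Time passes only in rows, so rows that repeat a pose let the fingers close. It gives the time, the measured TCP pose, the force and the opening at its end, in the units of the state.
- state(): the state, without advancing time (a new reading comes with each control period).
- read_camera(name): name is "side" or "top"; returns the picture (480x640x3 uint8, blue, green, red); there is no depth.
- camera_model(name): a dict with "fx", "fy", "cx", "cy" (pixels), "world_from_camera" (4x4, takes a point from camera to world coordinates). Camera axes: x right, y up, looking along -z (the intrinsics and any distortion apply to the point x, -y, -z); pixel columns grow to the right and rows downward; lengths in mm; the calibration is good to about 2 mm. A picture is of the moment at which its call begins. camera_model takes no time and is no camera call.
- job_done(): hands the job in, once; it reports no verdict.
The state is a dict: "time": time; "q": joint angles; "joint_vel": joint speeds; "joint_torque": joint torques, N m; "ee_pos": TCP position; "tcp_rot": TCP orientation; "wrist_force": force on the tool from outside, world axes, zero at the start; "moment": the same for the moment, N m; "opening": finger opening in mm.
Only numpy, scipy, OpenCV 4.12 (cv2) and the standard library are available. Lean on these libraries where they do the work, as an engineer would, in place of code of your own. Each camera call takes 0.05 s, during which the arm holds its last target.

## Working session

There is one attempt and no reset: what is moved stays moved. The work goes in short steps, Python scripts to look and compute and a tool call to move; the robot and the scene stay as the last step left them, time stands still between calls to the robot, and variables do not carry over. Pictures are saved under pics/ and viewed, and the job is handed in when it is done.

Besides the shell and the picture viewer there is one more tool, called by a JSON object that holds its "name" and its "arguments", one argument or row to a line. carry_out: Moves the arm, as the interface text tells. Its arguments: {"type":"object","properties":{"commands":{"type":"array"},"newtons":{"type":"number"}},"required":["commands"]}

```bash
mkdir -p pics; ls; python3 - <<'E'
from bench import *
import cv2
for n in("side","top"):
    cv2.imwrite(f"pics/{n}0.png",read_camera(n)); m=camera_model(n); print(n,m)
print(state())
E
```

```text
pics
side {'fx': 490.55006331524993, 'fy': 490.55006331524993, 'cx': 326.549321093733, 'cy': 236.9463948444758, 'world_from_camera': array([[-9.14848052e-01,  2.88776255e-01, -2.82243364e-01,
         3.37262754e+02],
       [-4.03779745e-01, -6.47528368e-01,  6.46273108e-01,
         5.69759182e+02],
       [ 3.86774349e-03,  7.05205848e-01,  7.08992068e-01,
         7.61341929e+02],
       [ 0.00000000e+00,  0.00000000e+00,  0.00000000e+00,
         1.00000000e+00]])}
top {'fx': 477.33556501867616, 'fy': 477.33556501867616, 'cx': 317.2891529878816, 'cy': 244.40335140313474, 'world_from_camera': array([[-1.12129819e-02,  9.87941209e-01, -1.54422917e-01,
         4.40198827e+02],
       [-9.99925058e-01, -1.18372555e-02, -3.12370031e-03,
         4.16502781e+00],
       [-4.91397579e-03,  1.54376318e-01,  9.87999901e-01,
         1.04539212e+03],
       [ 0.00000000e+00,  0.00000000e+00,  0.00000000e+00,
         1.00000000e+00]])}
{'time': 0.1, 'q': array([ 1.22338246e+00,  3.00416795e-01,  1.52150800e+00, -7.08880652e-06,
        1.32071002e+00, -6.65717864e-02]), 'joint_vel': array([ 8.29954938e-04, -1.29228201e-03,  3.70262770e-04, -1.21962283e-04,
       -5.42406767e-05,  3.29786579e-04]), 'joint_torque': array([ 1.22812606e-03, -5.44379747e+01, -3.62378490e+01, -6.58056479e-05,
        2.97572995e-03,  4.58853060e-05]), 'ee_pos': array([152.36425934, 528.27353516, 244.78201147]), 'tcp_rot': array([ 0.70007348,  0.09860496,  0.70022018, -0.09932715]), 'wrist_force': array([0.43466103, 0.48153671, 0.12855858]), 'moment': array([ 0.04773121, -0.02556312, -0.01656751]), 'opening': 85.32185727805276}
```

View pics/side0.png

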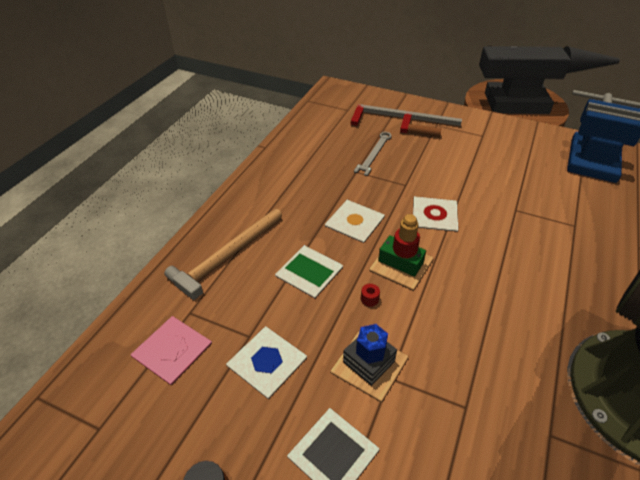

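View pics/top0.png

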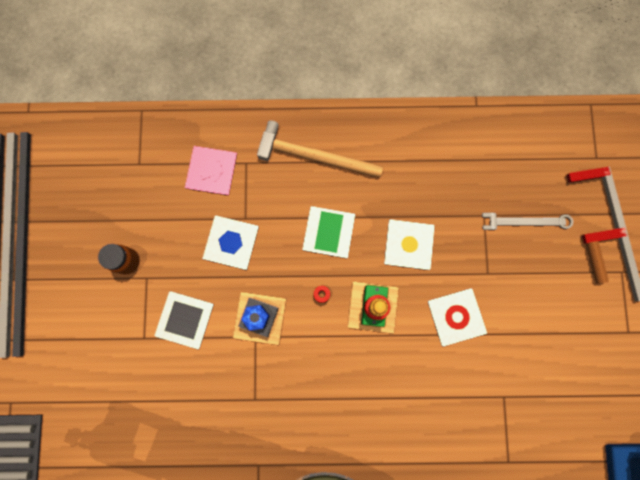

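```bash
cat > h.py <<'E'
import numpy as np,cv2
from bench import *
def px2w(n,u,v,z):
    m=camera_model(n);T=m["world_from_camera"]
    d=T[:3,:3]@np.array([(u-m["cx"])/m["fx"],-(v-m["cy"])/m["fy"],-1]);o=T[:3,3]
    return (o+d*(z-o[2])/d[2])
def w2px(n,p):
    m=camera_model(n);T=m["world_from_camera"]
    c=T[:3,:3].T@(np.array(p)-T[:3,3]); x,y,z=c[0],-c[1],-c[2]
    return np.array([m["fx"]*x/z+m["cx"],m["fy"]*y/z+m["cy"]])
def crop(src,u0,v0,w,h,s,out):
    im=cv2.imread(src) if isinstance(src,str) else src
    c=cv2.resize(im[v0:v0+h,u0:u0+w],None,fx=s,fy=s,interpolation=cv2.INTER_CUBIC)
    for i in range(0,w,10):
        cv2.putText(c,str(u0+i),(i*s,8),0,.3,(0,255,255),1); cv2.line(c,(i*s,10),(i*s,16),(0,255,255),1)
    for i in range(0,h,10):
        cv2.putText(c,str(v0+i),(0,i*s+4),0,.3,(0,255,255),1)
    cv2.imwrite(out,c)
E
python3 - <<'E'
from h import *
crop("pics/top0.png",220,270,190,90,4,"pics/c1.png")
crop("pics/side0.png",325,205,120,200,3,"pics/c2.png")
# pads: white segmentation in top
for n in("top","side"):
    im=cv2.imread(f"pics/{n}0.png");hsv=cv2.cvtColor(im,cv2.COLOR_BGR2HSV)
    white=((hsv[...,1]<60)&(hsv[...,2]>150)).astype(np.uint8)
    cs,_=cv2.findContours(white,cv2.RETR_EXTERNAL,cv2.CHAIN_APPROX_NONE)
    for c in cs:
        if 600<cv2.contourArea(c)<8000:
            c=cv2.convexHull(c)
            M=cv2.moments(c);u,v=M['m10']/M['m00'],M['m01']/M['m00']
            w=np.array([px2w(n,p[0][0],p[0][1],6)[:2] for p in c],np.float32)
            r=cv2.minAreaRect(w);print(n,round(u,1),round(v,1),[np.round(t,1) for t in r])
E
```

```text
top 183.7 319.9 [array([442.1, 296.8]), array([99.6, 99.3]), np.float64(73.3)]
top 456.8 317.0 [array([ 441.6, -290.5]), array([ 99.8, 100. ]), np.float64(15.2)]
top 409.0 244.3 [array([ 600.7, -194.2]), array([100.6,  99.9]), np.float64(82.0)]
top 230.3 242.2 [array([610.5, 199.4]), array([ 99.7, 100.2]), np.float64(75.3)]
top 328.6 231.8 [array([630.9, -17.4]), array([100.2, 100.5]), np.float64(78.9)]
top 6.0 244.9 [array([618.7, 696.5]), array([498.8,  14.4]), np.float64(2.9)]
side 332.9 449.7 [array([443.8, 296.7]), array([99.8, 99.7]), np.float64(73.2)]
side 266.2 361.1 [array([612.1, 199.2]), array([99.8, 99.9]), np.float64(75.5)]
side 309.0 270.5 [array([632.8, -18.2]), array([100.3,  99.6]), np.float64(79.1)]
side 354.5 220.0 [array([ 602.8, -195.3]), array([100.3,  99.8]), np.float64(82.0)]
side 435.6 212.9 [array([ 443.6, -291.7]), array([ 98.6, 101.1]), np.float64(15.2)]
```

View pics/c1.png

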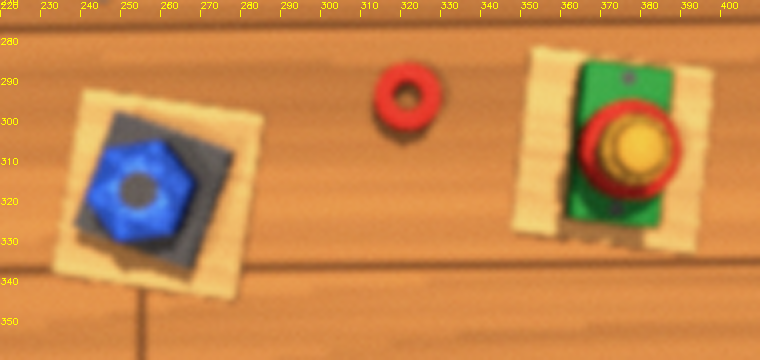

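View pics/c2.png

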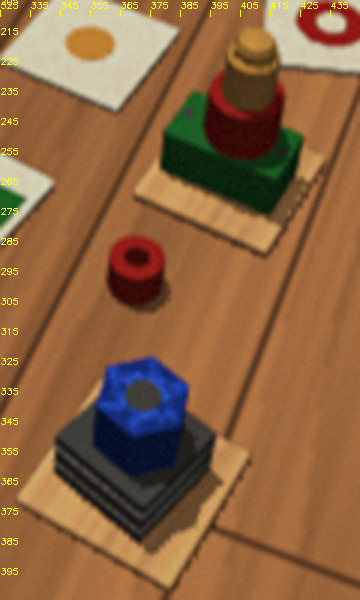

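```bash
cat >> h.py <<'E'
from scipy.optimize import minimize
from scipy.spatial.transform import Rotation as Rn
def verts(kind):
    if kind=="hex": r=46/2/np.cos(np.pi/6);a=np.radians(30+60*np.arange(6));p=np.c_[r*np.cos(a),r*np.sin(a)];h=20
    if kind=="ring": a=np.linspace(0,2*np.pi,40);p=25*np.c_[np.cos(a),np.sin(a)];h=20
    if kind=="shoe": p=np.array([[42,24],[-42,24],[-42,-24],[42,-24.]]);h=20
    if kind=="square": p=np.array([[33,33],[-33,33],[-33,-33],[33,-33.]]);h=20
    return np.vstack([np.c_[p,np.full(len(p),s*h)] for s in(-1,1)])
def mask(im,kind):
    hsv=cv2.cvtColor(im,cv2.COLOR_BGR2HSV).astype(int);H,S,V=hsv[...,0],hsv[...,1],hsv[...,2]
    if kind=="hex": m=(H>100)&(H<130)&(S>120)
    if kind=="ring": m=((H<6)|(H>172))&(S>150)
    if kind=="shoe": m=(H>45)&(H<85)&(S>80)
    if kind=="square": m=(V<85)&(S<110)
    return m.astype(np.uint8)
def fit(kind,x0,ims,z,cams=("top","side"),fixmask=None):
    """IoU fit; ims dict"""
    V=verts(kind);S=4;out={}
    data={}
    for n in cams:
        c=w2px(n,[x0[0],x0[1],z]);u0,v0=int(c[0])-45,int(c[1])-45
        mk=mask(ims[n],kind)[v0:v0+90,u0:u0+90]
        # keep components
        big=cv2.resize(mk*255,None,fx=S,fy=S,interpolation=cv2.INTER_LINEAR)>127
        nl,lab,st,_=cv2.connectedComponentsWithStats(big.astype(np.uint8))
        k=1+np.argmax(st[1:,4]); big=(lab==k)
        cs,_=cv2.findContours(big.astype(np.uint8),cv2.RETR_EXTERNAL,cv2.CHAIN_APPROX_NONE)
        big=np.zeros(big.shape,np.uint8);cv2.drawContours(big,[cv2.convexHull(np.vstack(cs))],-1,1,-1)
        data[n]=(u0,v0,big)
    def cost(q,cs=cams):
        t=0;Rz=Rn.from_euler("z",q[2],degrees=True).as_matrix()
        for n in cs:
            u0,v0,big=data[n];P=V@Rz.T+[q[0],q[1],z]
            px=np.array([w2px(n,p) for p in P]);px=(px-[u0,v0]+.5)*S-.5
            r=np.zeros(big.shape,np.uint8)
            cv2.fillConvexPoly(r,cv2.convexHull(np.round(px*16).astype(np.int32)),1,shift=4)
            t+=1-(r&big).sum()/(r|big).sum()
        return t/len(cs)
    def go(cs,q):
        b=None
        for _ in range(2):
            s=np.array([q,q+[6,0,0],q+[0,6,0],q+[0,0,8]])
            o=minimize(cost,q,args=(cs,),method="Nelder-Mead",options=dict(initial_simplex=s,xatol=.05,fatol=1e-5,maxiter=150));q=o.x
        return np.round(o.x,1),round(o.fun,3)
    return {str(cs):go(cs,np.array(x0,float)) for cs in [(n,) for n in cams]+([tuple(cams)] if len(cams)>1 else [])}
def yaw():
    R=Rn.from_quat(np.roll(state()["tcp_rot"],-1)).as_matrix()
    return R
def plan(x,y,z,a):
    """print shift and turn (tool axes) to TCP x,y,z with jaw (tool y) direction a deg (mod 180)"""
    s=state();R=Rn.from_quat(np.roll(s["tcp_rot"],-1)).as_matrix()
    best=None
    for aa in(a,a+180):
        c,d=np.cos(np.radians(aa)),np.sin(np.radians(aa))
        X=np.array([0,0,-1.]);Y=np.array([c,d,0]);T=np.c_[X,Y,np.cross(X,Y)]
        rv=np.degrees(Rn.from_matrix(R.T@T).as_rotvec())
        if best is None or np.linalg.norm(rv)<np.linalg.norm(best):best=rv
    sh=R.T@(np.array([x,y,z])-s["ee_pos"])
    up=R.T@np.array([0,0,1.])
    print("shift",np.round(sh,1),"turn",np.round(best,1),"| q1",round(s["q"][0],2),"q6",round(s["q"][5],2),"ee",np.round(s["ee_pos"],1),"t",round(s["time"],2))
E
python3 - <<'E'
from h import *
ims={n:cv2.imread(f"pics/{n}0.png") for n in("top","side")}
R=yaw();print(np.round(R,3))
print("hex",fit("hex",[435,130,10],ims,68))
print("sq",fit("square",[435,130,-15],ims,28))
print("shoe",fit("shoe",[460,-120,0],ims,28))
print("ring",fit("ring",[460,-120,0],ims,68))
print("finial top z138",px2w("top",380,307,135),"sideproj",w2px("side",px2w("top",380,307,135)))
# silhouettes on pads
for n in ims:
    hsv=cv2.cvtColor(ims[n],cv2.COLOR_BGR2HSV)
    for name,p in dict(square=[443,296.7],round=[442.6,-291],finial=[601.7,-194.7],hex=[611.3,199.3],shoe=[631.8,-17.8]).items():
        c=w2px(n,[*p,6]).astype(int);s=32
        sub=hsv[c[1]-s:c[1]+s,c[0]-s:c[0]+s]
        yy,xx=np.mgrid[-s:s,-s:s]
        m=((sub[...,1]>90) if name!="square" else (sub[...,2]<110))
        # within pad
        W=np.array([[px2w(n,c[0]+a,c[1]+b,6)[:2] for a,b in zip(r1,r2)] for r1,r2 in zip(xx,yy)])
        m&=np.linalg.norm(W-p,axis=-1)<(52 if name=="shoe" else 49)
        pts=W[m].astype(np.float32)
        h=cv2.convexHull(pts);r=cv2.minAreaRect(h);print(n,name,"rect",[np.round(t,1) for t in r],"mean",pts.mean(0).round(1))
E
```

```text
[[-0.     0.277  0.961]
 [-0.001  0.961 -0.277]
 [-1.    -0.001 -0.   ]]Traceback (most recent call last):
  File "<stdin>", line 4, in <module>
  File "h.py", line 63, in fit
    return {str(cs):go(cs,np.array(x0,float)) for cs in [(n,) for n in cams]+([tuple(cams)] if len(cams)>1 else [])}
                    ~~^^^^^^^^^^^^^^^^^^^^^^^
  File "h.py", line 61, in go
    o=minimize(cost,q,args=(cs,),method="Nelder-Mead",options=dict(initial_simplex=s,xatol=.05,fatol=1e-5,maxiter=150));q=o.x
    res = _minimize_neldermead(fun, x0, args, callback, bounds=bounds,
                               **options)
    fxr = func(xr)
    fx = function(np.copy(x), *(wrapper_args + args))
  File "h.py", line 52, in cost
    px=np.array([w2px(n,p) for p in P]);px=(px-[u0,v0]+.5)*S-.5
                 ~~~~^^^^^
  File "h.py", line 8, in w2px
    m=camera_model(n);T=m["world_from_camera"]
ValueError: time passes only in moves, steps and waits
```

```bash
sed -i 's/^from bench import \*/from bench import *\nimport functools\ncamera_model=functools.cache(camera_model)/' h.py
python3 - <<'E'
from h import *
ims={n:cv2.imread(f"pics/{n}0.png") for n in("top","side")}
print("hex",fit("hex",[435,130,10],ims,68))
print("sq",fit("square",[435,130,-15],ims,28))
print("shoe",fit("shoe",[460,-120,0],ims,28))
print("ring",fit("ring",[460,-120,0],ims,68))
print("finial top z138",px2w("top",380,307,135),"sideproj",w2px("side",px2w("top",380,307,135)))
for n in ims:
    hsv=cv2.cvtColor(ims[n],cv2.COLOR_BGR2HSV)
    for name,p in dict(square=[443,296.7],round=[442.6,-291],finial=[601.7,-194.7],hex=[611.3,199.3],shoe=[631.8,-17.8]).items():
        c=w2px(n,[*p,6]).astype(int);s=29
        sub=hsv[c[1]-s:c[1]+s,c[0]-s:c[0]+s]
        yy,xx=np.mgrid[-s:sub.shape[0]-s,-s:s]
        m=((sub[...,1]>90) if name!="square" else (sub[...,2]<110))
        W=np.array([[px2w(n,c[0]+a,c[1]+b,6)[:2] for a,b in zip(r1,r2)] for r1,r2 in zip(xx,yy)])
        m&=np.linalg.norm(W-p,axis=-1)<(52 if name=="shoe" else 47)
        pts=W[m].astype(np.float32)
        h=cv2.convexHull(pts);r=cv2.minAreaRect(h);print(n,name,"rect",[np.round(t,1) for t in r],"mean",pts.mean(0).round(1))
print(state()["time"])
E
```

```text
hex {"('top',)": (array([444.7, 134.7,   7.1]), np.float64(0.044)), "('side',)": (array([446.6, 133.2,   7.9]), np.float64(0.03)), "('top', 'side')": (array([445.9, 134.3,   8.9]), np.float64(0.057))}
sq {"('top',)": (array([ 4.460e+02,  1.095e+02, -1.000e-01]), np.float64(0.703)), "('side',)": (array([447.9, 131.5, -17.2]), np.float64(0.189)), "('top', 'side')": (array([447.8, 131.1, -16.5]), np.float64(0.447))}
shoe {"('top',)": (array([ 471.2, -110. ,   -8.3]), np.float64(0.705)), "('side',)": (array([ 469.1, -113.1,   -1.8]), np.float64(0.099)), "('top', 'side')": (array([ 468.5, -113. ,   -2.3]), np.float64(0.402))}
ring {"('top',)": (array([ 462.1, -108.8,   -6.3]), np.float64(0.204)), "('side',)": (array([ 465.2, -115. ,   -4.7]), np.float64(0.17)), "('top', 'side')": (array([ 464.1, -113. ,    2.9]), np.float64(0.19))}
finial top z138 [ 461.30845092 -110.15713599  135.        ] sideproj [411.27105599 218.58119239]
top square rect [array([442.4, 297.5]), array([60.8, 62. ]), np.float64(73.2)] mean [442.3 297.6]
top round rect [array([ 441.7, -291.7]), array([50.2, 51.1]), np.float64(43.0)] mean [ 441.5 -291.3]
top finial rect [array([ 601.4, -194.9]), array([35.5, 34.9]), np.float64(24.4)] mean [ 601.4 -195.1]
top hex rect [array([610.9, 199.5]), array([44.7, 51.1]), np.float64(45.6)] mean [610.7 199.8]
top shoe rect [array([631.2, -17.1]), array([88.9, 91.8]), np.float64(38.3)] mean [631.5 -17.9]
side square rect [array([443.8, 296.4]), array([66.1, 66.2]), np.float64(73.2)] mean [443.7 297. ]
side round rect [array([ 443.8, -292.6]), array([51.1, 51.7]), np.float64(50.5)] mean [ 443.5 -292.3]
side finial rect [array([ 602.6, -197.2]), array([36.3, 33. ]), np.float64(24.0)] mean [ 603.2 -196.7]
side hex rect [array([611.9, 198.2]), array([52.8, 46.5]), np.float64(76.1)] mean [612.1 198.7]
side shoe rect [array([630.5,  -4.4]), array([76.9, 95.2]), np.float64(79.1)] mean [632.3 -18.3]
0.1
```

```bash
python3 - <<'E'
from h import *
plan(445.8,134,150,8)
E
```

```text
shift [  95.1 -297.4  391.2] turn [65.9  0.   0.1] | q1 1.22 q6 -0.07 ee [152.4 528.3 244.8] t 0.1
```

{"name": "carry_out", "arguments": {
  "commands": [
    [[5,-15,20],[4,0,0],1],
    [[12,-40,52],[10,0,0],1],
    [[22,-70,92],[18,0,0],1],
    [[32,-100,132],[26,0,0],1],
    [[42,-130,172],[34,0,0],1],
    [[52,-163,214],[42,0,0],1],
    [[62,-195,256],[49,0,0],1],
    [[72,-226,297],[56,0,0],1],
    [[82,-257,338],[62,0,0],1],
    [[91,-283,373],[65,0,0],1],
    [[95,-297,391],[66,0,0],1],
    [[95,-297.4,391.2],[65.9,0,0],1]
  ],
  "newtons": 40
}}

```text
time: 1.3
ee_pos: [447.1, 131.5, 149.2]
tcp_rot: [0.532, 0.465, 0.533, -0.466]
wrist_force: [-1.0, 0.3, -0.5]
opening: 85.5
```

```bash
python3 - <<'E'
from h import *
plan(445.8,134,70,8)
E
```

```text
shift [79.2 -0.8 -2.7] turn [-0.2  0.   0.1] | q1 0.21 q6 0.07 ee [447.1 131.5 149.2] t 1.3
```

{"name": "carry_out", "arguments": {
  "commands": [
    [[15,0,0],[0,0,0],1],
    [[35,0,0],[0,0,0],1],
    [[42,0,0],[0,0,0],1],
    [[42,0,0],[0,0,0],1]
  ]
}}

```text
time: 1.7
ee_pos: [445.2, 134.6, 107.7]
tcp_rot: [0.533, 0.463, 0.534, -0.464]
wrist_force: [0.3, 0.8, 0.6]
opening: 85.5
```

```bash
python3 - <<'E'
from h import *
plan(445.8,134,70,8)
E
```

```text
shift [37.7  0.5  0.6] turn [0.  0.  0.1] | q1 0.21 q6 0.07 ee [445.2 134.6 107.7] t 1.7
```

{"name": "carry_out", "arguments": {
  "commands": [
    [[12,0.5,0.6],[0,0,0],1],
    [[26,0.5,0.6],[0,0,0],1],
    [[35,0.5,0.6],[0,0,0],1],
    [[37.5,0.5,0.6],[0,0,0],1],
    [[37.5,0.5,0.6],[0,0,0],1]
  ]
}}

```text
time: 2.2
ee_pos: [446.5, 133.8, 70.7]
tcp_rot: [0.534, 0.464, 0.534, -0.464]
wrist_force: [0.7, 0.6, -0.1]
opening: 85.3
```

```bash
python3 - <<'E'
from h import *
plan(445.8,134,70,8)
im=read_camera("side");crop(im,310,270,130,120,5,"pics/c3.png")
im=read_camera("top");cv2.imwrite("pics/c3t.png",im)
E
```

```text
shift [ 0.7 -0.6 -0.3] turn [0. 0. 0.] | q1 0.21 q6 0.07 ee [446.5 133.8  70.7] t 2.2
```

View pics/c3.png

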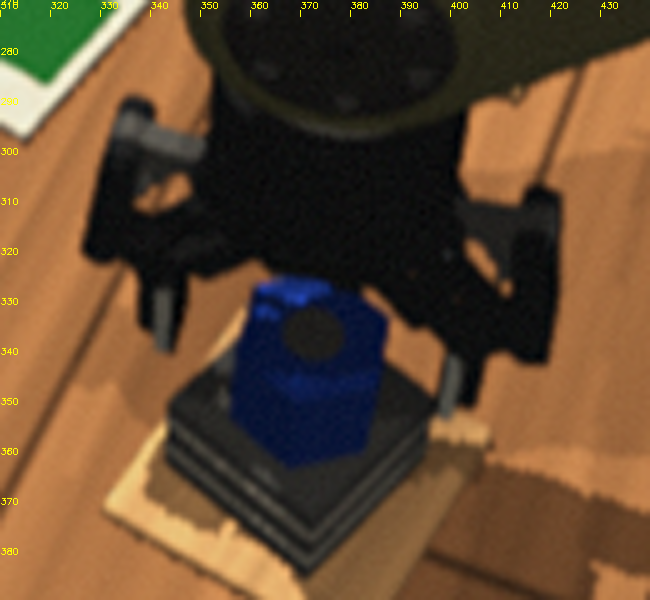

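The picture shows both open fingers straddling the blue hex (tips near px (342,350) and (398,352)), clear of the square. I'll close.

{"name": "carry_out", "arguments": {
  "commands": [
    [[0,0,0],[0,0,0],0.6],
    [[0,0,0],[0,0,0],0.55],
    [[0,0,0],[0,0,0],0.5],
    [[0,0,0],[0,0,0],0.4],
    [[0,0,0],[0,0,0],0.3],
    [[0,0,0],[0,0,0],0.3],
    [[0,0,0],[0,0,0],0.3]
  ],
  "newtons": 40
}}

```text
time: 3.0
ee_pos: [446.6, 133.8, 71.2]
tcp_rot: [0.534, 0.464, 0.534, -0.464]
wrist_force: [-1.7, -0.2, 5.9]
opening: 45.5
```

{"name": "carry_out", "arguments": {
  "commands": [
    [[-5,0,0],[0,0,0],0.3],
    [[-15,0,0],[0,0,0],0.3],
    [[-35,0,0],[0,0,0],0.3],
    [[-55,0,0],[0,0,0],0.3],
    [[-60,0,0],[0,0,0],0.3],
    [[-60,0,0],[0,0,0],0.3]
  ]
}}

```text
time: 3.6
ee_pos: [446.7, 133.8, 131.4]
tcp_rot: [0.534, 0.464, 0.533, -0.463]
wrist_force: [-0.2, 0.0, -3.1]
opening: 45.1
```

```bash
python3 - <<'E'
from h import *
print(state()["wrist_force"],state()["moment"])
ims={n:read_camera(n) for n in("top","side")}
for n in ims: cv2.imwrite(f"pics/{n}1.png",ims[n])
crop(ims["side"],310,230,130,150,4,"pics/c4.png")
plan(611.3,199.2,90,18)
for z in (124,126,128):
  try: print(z,fit("hex",[445,134,8],ims,z,("side",)))
  except Exception as e: print(e)
E
```

```text
[-0.20953679  0.03438619 -3.14141431] [-0.03312848 -0.0035115  -0.00458731]
shift [ 40.  172.8 -41.9] turn [-10.   -0.    0.1] | q1 0.21 q6 0.07 ee [446.1 133.7 130.1] t 3.7
124 {"('side',)": (array([448.7, 130.3,   9.5]), np.float64(0.048))}
126 {"('side',)": (array([448.3, 131.7,   9.6]), np.float64(0.047))}
128 {"('side',)": (array([447.9, 132.9,  10.6]), np.float64(0.047))}
```

View pics/c4.png

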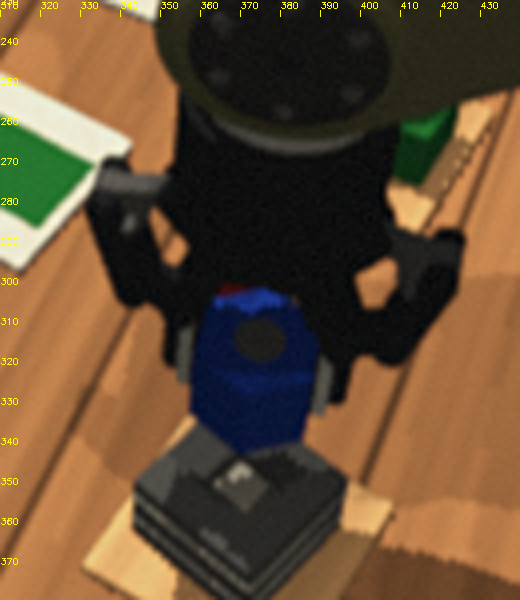

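```bash
python3 - <<'E'
from h import *
plan(611.3,199.2,60,8)
E
```

```text
shift [ 70.  172.8 -41.9] turn [0.  0.  0.1] | q1 0.21 q6 0.07 ee [446.1 133.7 130.1] t 3.7
```

{"name": "carry_out", "arguments": {
  "commands": [
    [[0,10,-2],[0,0,0],0.3],
    [[2,35,-8],[0,0,0],0.3],
    [[10,70,-17],[0,0,0],0.3],
    [[25,105,-26],[0,0,0],0.3],
    [[45,140,-34],[0,0,0],0.3],
    [[60,162,-39],[0,0,0],0.3],
    [[68,171,-41.5],[0,0,0],0.3],
    [[70,172.8,-41.9],[0,0,0],0.3],
    [[70,172.8,-41.9],[0,0,0],0.3],
    [[70,172.8,-41.9],[0,0,0],0.3]
  ]
}}

```text
time: 4.7
ee_pos: [611.5, 199.2, 61.6]
tcp_rot: [0.534, 0.464, 0.534, -0.464]
wrist_force: [-0.1, -0.5, -1.5]
opening: 45.5
```

```bash
python3 - <<'E'
from h import *
plan(611.3,199.2,29,8)
im=read_camera("side");crop(im,200,250,160,140,5,"pics/c5.png")
E
```

```text
shift [32.6 -0.2 -0. ] turn [ 0. -0. -0.] | q1 0.26 q6 0.12 ee [611.5 199.2  61.6] t 4.7
```

View pics/c5.png

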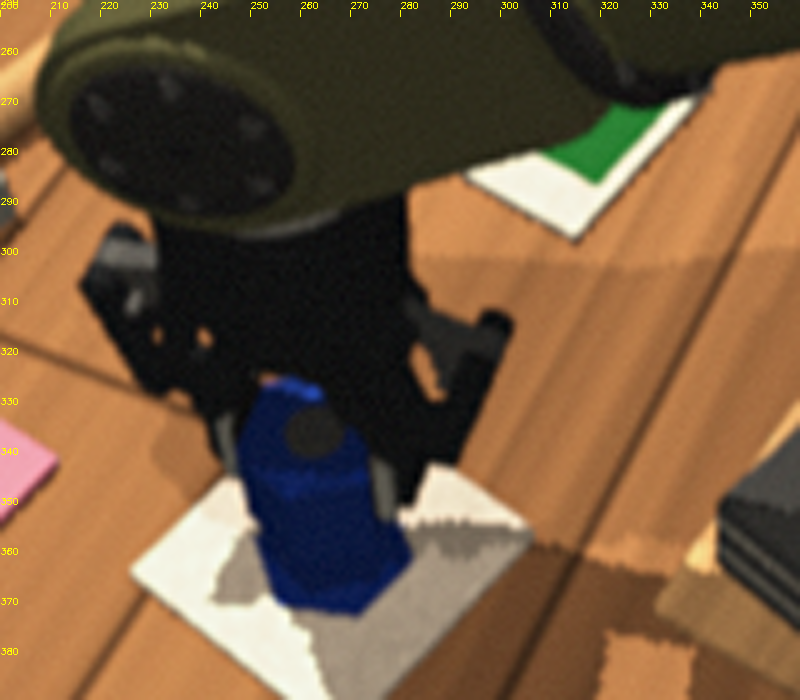

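The hex is held upright over its pad. I'll lower it slowly.

{"name": "carry_out", "arguments": {
  "commands": [
    [[8,0,0],[0,0,0],0.3],
    [[18,0,0],[0,0,0],0.3],
    [[26,0,0],[0,0,0],0.3],
    [[29,0,0],[0,0,0],0.3],
    [[30,0,0],[0,0,0],0.3],
    [[30.5,0,0],[0,0,0],0.3],
    [[31,0,0],[0,0,0],0.3],
    [[31,0,0],[0,0,0],0.3]
  ]
}}

```text
time: 5.55
ee_pos: [611.8, 199.4, 30.0]
tcp_rot: [0.534, 0.464, 0.534, -0.464]
wrist_force: [-0.3, -0.8, -2.3]
opening: 45.6
```

{"name": "carry_out", "arguments": {
  "commands": [
    [[0.5,0,0],[0,0,0],0.3],
    [[1,0,0],[0,0,0],0.3],
    [[1,0,0],[0,0,0],0.3]
  ]
}}

```text
time: 5.85
ee_pos: [611.8, 199.4, 29.2]
tcp_rot: [0.534, 0.464, 0.534, -0.464]
wrist_force: [-2.7, -0.9, 3.7]
opening: 45.5
```

{"name": "carry_out", "arguments": {
  "commands": [
    [[0.5,0,0],[0,0,0],0.3],
    [[1,0,0],[0,0,0],0.3],
    [[1,0,0],[0,0,0],0.3]
  ]
}}

```text
time: 6.15
ee_pos: [611.9, 199.4, 29.2]
tcp_rot: [0.534, 0.464, 0.534, -0.464]
wrist_force: [-8.0, -2.5, 14.3]
opening: 45.2
```

{"name": "carry_out", "arguments": {
  "commands": [
    [[-1,0,0],[0,0,0],0.3],
    [[-1,0,0],[0,0,0],0.55],
    [[-1,0,0],[0,0,0],0.65],
    [[-1,0,0],[0,0,0],0.8],
    [[-1,0,0],[0,0,0],1],
    [[-1,0,0],[0,0,0],1],
    [[-1,0,0],[0,0,0],1]
  ]
}}

```text
time: 6.85
ee_pos: [611.7, 199.4, 28.7]
tcp_rot: [0.534, 0.464, 0.534, -0.464]
wrist_force: [-0.4, -0.6, 0.6]
opening: 85.3
```

{"name": "carry_out", "arguments": {
  "commands": [
    [[-10,0,0],[0,0,0],1],
    [[-30,0,0],[0,0,0],1],
    [[-60,0,0],[0,0,0],1],
    [[-95,0,0],[0,0,0],1],
    [[-115,0,0],[0,0,0],1],
    [[-120,0,0],[0,0,0],1],
    [[-120,0,0],[0,0,0],1]
  ]
}}

```text
time: 7.55
ee_pos: [611.8, 199.4, 149.3]
tcp_rot: [0.534, 0.464, 0.533, -0.464]
wrist_force: [-0.5, 0.2, -0.1]
opening: 85.5
```

```bash
python3 - <<'E'
from h import *
ims={n:read_camera(n) for n in("top","side")}
for n in ims: cv2.imwrite(f"pics/{n}2.png",ims[n])
plan(462,-111.5,220,-14)
print("hex",fit("hex",[611,199,8],ims,26,("side",)))
print("ring",fit("ring",[464,-112,0],ims,68))
c=np.hstack([cv2.resize(ims["side"][200:420,220:480],None,fx=1.5,fy=1.5,interpolation=2),cv2.resize(ims["top"][200:420,150:410],None,fx=1.5,fy=1.5,interpolation=2)]);cv2.imwrite("pics/c6.png",c)
E
```

```text
shift [ -72.1 -191.2  286.9] turn [22.   0.   0.1] | q1 0.26 q6 0.12 ee [611.3 199.2 147.5] t 7.65
hex {"('side',)": (array([611.9, 200. ,   9.1]), np.float64(0.07))}
ring {"('top',)": (array([ 463. , -109.9,   -0.5]), np.float64(0.219)), "('side',)": (array([ 464.7, -115.2,   -1.5]), np.float64(0.178)), "('top', 'side')": (array([ 463.9, -112. ,    5.1]), np.float64(0.202))}
```

View pics/c6.png

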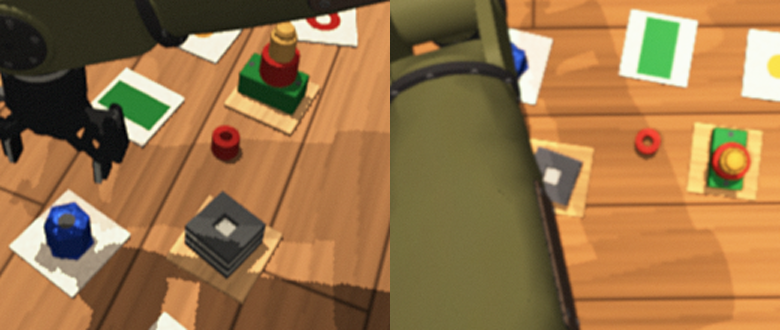

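Hex stands on its pad (fit within about 1 mm). The square is now clear, so I'll measure it and move over it.

```bash
python3 - <<'E'
from h import *
ims={n:cv2.imread(f"pics/{n}2.png") for n in("top","side")}
crop(ims["side"],335,310,80,80,7,"pics/c7.png")
m=mask(ims["side"],"square")[310:390,335:415]*255
cv2.imwrite("pics/m7.png",cv2.resize(m,None,fx=5,fy=5))
print("sq",fit("square",[447,132,-17],ims,28,("side",)))
for k in [445,447,449]:
  for a in(-15,-17,-19):
    pass
E
```

```text
sq {"('side',)": (array([447.8, 132.1, -16.4]), np.float64(0.088))}
```

View pics/c7.png

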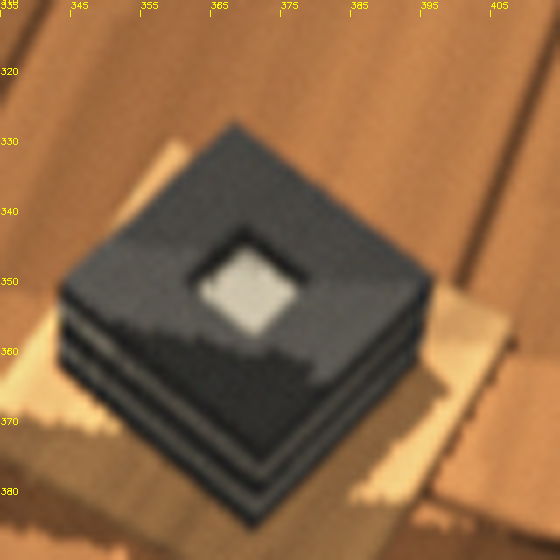

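View pics/m7.png

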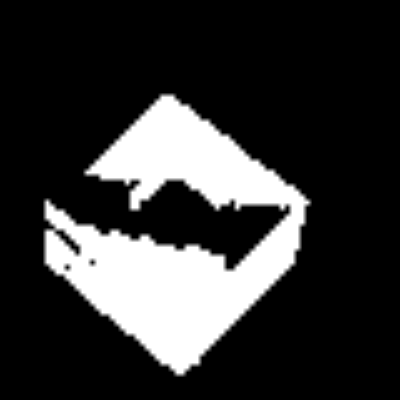

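```bash
python3 - <<'E'
from h import *
P=[px2w("side",u-.5,v-.5,48)[:2] for u,v in[(368.6,327.4),(343.6,351.1),(371.9,375.7),(396.9,349.4)]]
P=np.array(P,np.float32);print(P,P.mean(0),cv2.minAreaRect(P))
plan(446.5,132.3,150,-17)
plan(446.5,132.3,35,-17)
E
```

```text
[[466.48453   91.574684]
 [488.12756  152.77481 ]
 [429.40906  176.13899 ]
 [407.88535  113.56215 ]] [447.97662 133.51265] ((447.94677734375, 133.85684204101562), (67.36444091796875, 63.14860534667969), 70.52418518066406)
shift [  -2.2 -172.5   43.3] turn [25.   0.   0.1] | q1 0.26 q6 0.12 ee [611.3 199.2 147.5] t 7.65
shift [ 112.8 -172.3   43.3] turn [25.   0.   0.1] | q1 0.26 q6 0.12 ee [611.3 199.2 147.5] t 7.65
```

```bash
python3 - <<'E'
import h;from h import *
ims={"top":cv2.imread("pics/top0.png"),"side":cv2.imread("pics/side2.png")}
def mk(im,kind):
    hsv=cv2.cvtColor(im,cv2.COLOR_BGR2HSV).astype(int)
    m=((hsv[...,1]<75)&(hsv[...,2]<140)).astype(np.uint8)
    if im is ims["top"]: m|=((hsv[...,0]>100)&(hsv[...,0]<130)&(hsv[...,1]>120)).astype(np.uint8)
    return m
h.mask=mk
print(fit("square",[447,133,-19],ims,28))
vis=[]
for n,(u,v) in dict(top=(220,275),side=(325,310)).items():
    vis.append(cv2.resize(mk(ims[n],0)[v:v+80,u:u+80]*255,None,fx=4.5,fy=4.5))
cv2.imwrite("pics/m8.png",np.hstack(vis))
E
```

```text
{"('top',)": (array([446.9, 133.6, -19.8]), np.float64(0.123)), "('side',)": (array([448.1, 132.3, -16.4]), np.float64(0.096)), "('top', 'side')": (array([446.6, 131.4, -18.4]), np.float64(0.112))}
```

View pics/m8.png

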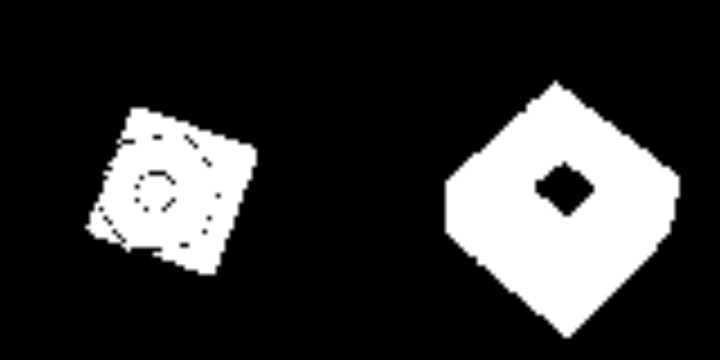

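```bash
python3 - <<'E'
import h;from h import *
ims={"side":cv2.imread("pics/side2.png"),"top":cv2.imread("pics/top0.png")}
out=[]
for n,(u0,v0) in dict(side=(330,310),top=(215,275)).items():
  for q in ((448,133.3,-20),(448,132.3,-16.4)):
    im=cv2.resize(ims[n][v0:v0+80,u0:u0+80],None,fx=4.5,fy=4.5,interpolation=2)
    P=verts("square")*[32/33,32/33,1]@Rn.from_euler("z",q[2],degrees=True).as_matrix().T+[q[0],q[1],28]
    px=np.array([(w2px(n,p)-[u0,v0]+.5)*4.5 for p in P]).astype(int)
    for k in(px[:4],px[4:]): cv2.polylines(im,[k],True,(0,255,255),1)
    out.append(im)
cv2.imwrite("pics/o8.png",np.vstack([np.hstack(out[:2]),np.hstack(out[2:])])[:600])
E
```

```text
(no output)
```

View pics/o8.png

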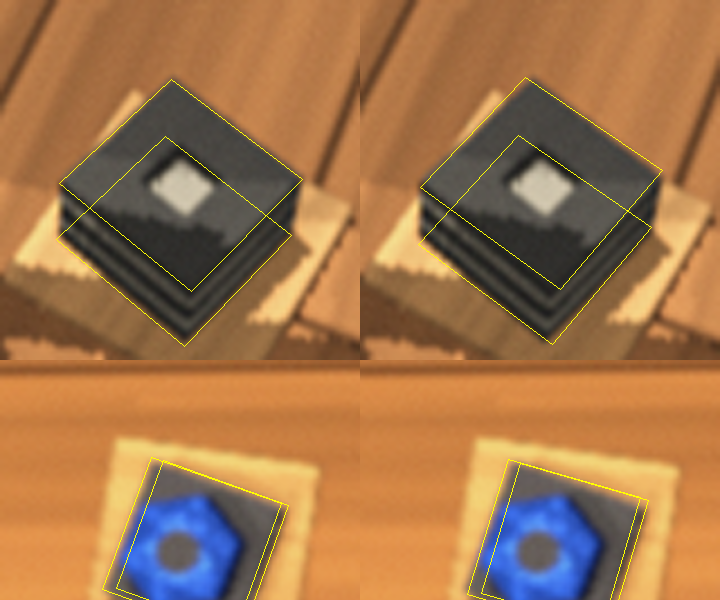

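```bash
python3 - <<'E'
from h import *
plan(447.3,133.5,90,-20)
E
```

```text
shift [  57.8 -171.4   42.2] turn [28.   0.   0.1] | q1 0.26 q6 0.12 ee [611.3 199.2 147.5] t 7.65
```

{"name": "carry_out", "arguments": {
  "commands": [
    [[2,-10,3],[3,0,0],1],
    [[8,-35,9],[9,0,0],1],
    [[18,-75,18],[16,0,0],1],
    [[30,-115,28],[23,0,0],1],
    [[45,-148,36],[27,0,0],1],
    [[55,-167,41],[28,0,0],1],
    [[58,-171.4,42.2],[28,0,0],1],
    [[58,-171.4,42.2],[28,0,0],1],
    [[58,-171.4,42.2],[28,0,0],1],
    [[58,-171.4,42.2],[28,0,0],1]
  ]
}}

```text
time: 8.65
ee_pos: [448.8, 134.0, 91.0]
tcp_rot: [0.406, 0.579, 0.406, -0.579]
wrist_force: [0.4, -0.5, -0.4]
opening: 85.6
```

```bash
python3 - <<'E'
from h import *
plan(447.3,133.5,32,-20)
im=read_camera("side");crop(im,310,270,130,120,5,"pics/c9.png")
E
```

```text
shift [59.  -1.2  1. ] turn [ 0. -0. -0.] | q1 0.21 q6 0.56 ee [448.8 134.   91. ] t 8.65
```

View pics/c9.png

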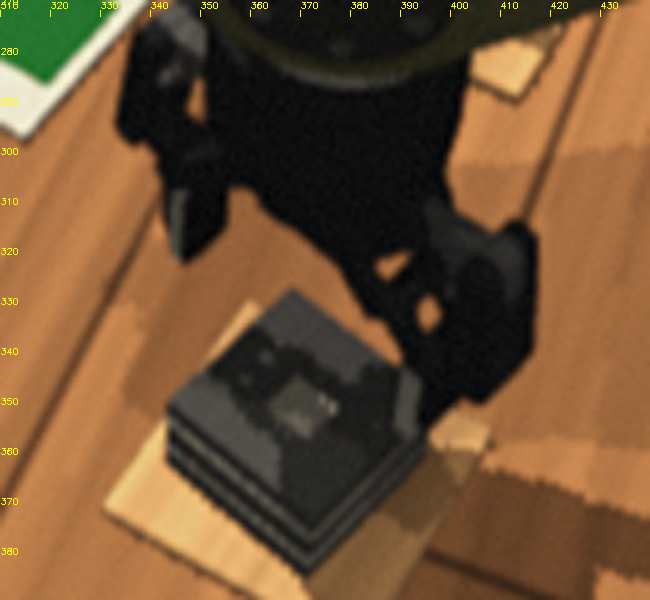

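The square lies centred between the fingers. I'll descend.

{"name": "carry_out", "arguments": {
  "commands": [
    [[12,-0.5,0.4],[0,0,0],1],
    [[30,-1,0.8],[0,0,0],1],
    [[48,-1,0.8],[0,0,0],1],
    [[56,-1,0.8],[0,0,0],1],
    [[58,-1,0.8],[0,0,0],1],
    [[58,-1,0.8],[0,0,0],1]
  ]
}}

```text
time: 9.3
ee_pos: [446.8, 133.3, 32.8]
tcp_rot: [-0.406, -0.579, -0.406, 0.579]
wrist_force: [-0.6, 0.8, -0.0]
opening: 85.6
```

```bash
python3 - <<'E'
from h import *
plan(447.3,133.5,32,-20);print(state()["wrist_force"])
im=read_camera("side");crop(im,310,270,130,120,5,"pics/c10.png")
E
```

```text
shift [ 0.8  0.4 -0.4] turn [0. 0. 0.] | q1 0.21 q6 0.56 ee [446.8 133.3  32.8] t 9.3
[-0.61125478  0.81780786 -0.00265838]
```

View pics/c10.png

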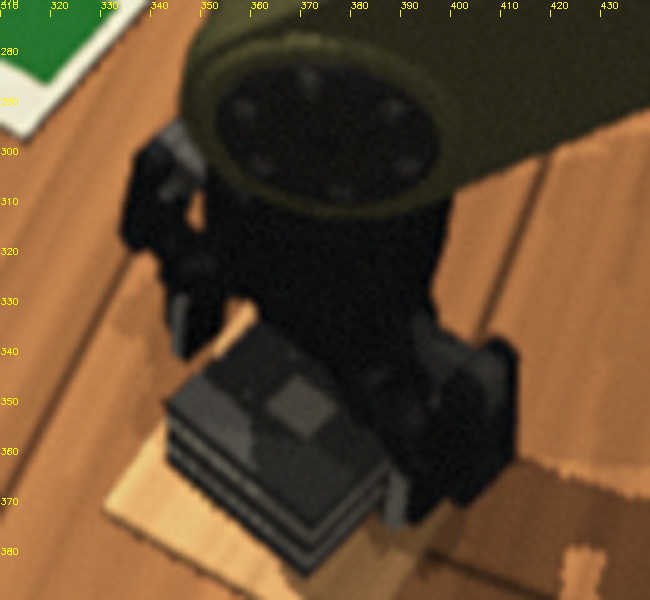

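Fingers straddle the square with no contact force. I'll close and lift.

{"name": "carry_out", "arguments": {
  "commands": [
    [[0,0,0],[0,0,0],0.85],
    [[0,0,0],[0,0,0],0.8],
    [[0,0,0],[0,0,0],0.75],
    [[0,0,0],[0,0,0],0.65],
    [[0,0,0],[0,0,0],0.5],
    [[0,0,0],[0,0,0],0.5],
    [[0,0,0],[0,0,0],0.5]
  ],
  "newtons": 50
}}

```text
time: 10.05
ee_pos: [446.9, 133.3, 33.4]
tcp_rot: [0.406, 0.579, 0.406, -0.579]
wrist_force: [-2.5, -0.6, 8.5]
opening: 63.2
```

{"name": "carry_out", "arguments": {
  "commands": [
    [[-3,0,0],[0,0,0],0.5],
    [[-12,0,0],[0,0,0],0.5],
    [[-30,0,0],[0,0,0],0.5],
    [[-38,0,0],[0,0,0],0.5],
    [[-40,0,0],[0,0,0],0.5],
    [[-40,0,0],[0,0,0],0.5]
  ]
}}

```text
time: 10.65
ee_pos: [446.6, 133.2, 72.8]
tcp_rot: [0.406, 0.579, 0.406, -0.579]
wrist_force: [-0.7, -0.2, -4.0]
opening: 62.8
```

```bash
python3 - <<'E'
from h import *
print(state()["wrist_force"])
im=read_camera("side");cv2.imwrite("pics/s11.png",im);crop(im,310,240,130,140,4,"pics/c11.png")
plan(443,297,72,-16.8)
E
```

```text
[-0.6767064  -0.2303804  -4.02814426]
shift [   0.4  -59.2 -152.7] turn [-3.2  0.   0. ] | q1 0.21 q6 0.56 ee [446.4 133.2  72.5] t 10.7
```

View pics/c11.png

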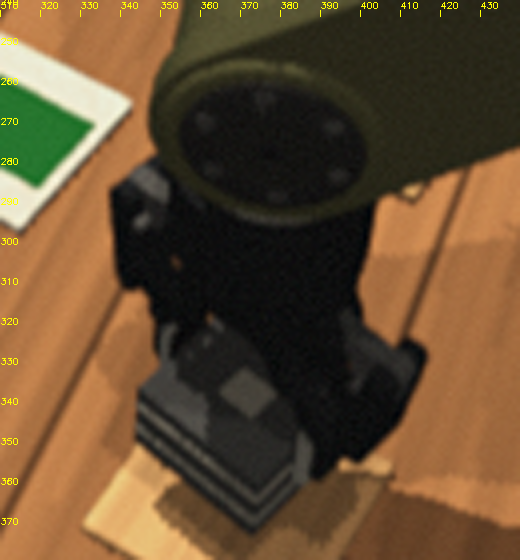

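{"name": "carry_out", "arguments": {
  "commands": [
    [[0,-4,-10],[0,0,0],0.5],
    [[0,-13,-35],[-1,0,0],0.5],
    [[0,-26,-70],[-2,0,0],0.5],
    [[0,-40,-105],[-3,0,0],0.5],
    [[0,-52,-135],[-3.2,0,0],0.5],
    [[0.4,-58,-150],[-3.2,0,0],0.5],
    [[0.4,-59.2,-152.7],[-3.2,0,0],0.5],
    [[0.4,-59.2,-152.7],[-3.2,0,0],0.5],
    [[0.4,-59.2,-152.7],[-3.2,0,0],0.5],
    [[0.4,-59.2,-152.7],[-3.2,0,0],0.5]
  ]
}}

```text
time: 11.7
ee_pos: [443.4, 296.1, 72.4]
tcp_rot: [-0.421, -0.568, -0.421, 0.568]
wrist_force: [0.9, 0.5, -5.1]
opening: 63.3
```

```bash
python3 - <<'E'
from h import *
plan(443,297,31,-16.8)
im=read_camera("side");crop(im,270,330,150,150,4,"pics/c12.png")
E
```

```text
shift [41.4 -0.7 -0.8] turn [-0.1  0.   0. ] | q1 0.52 q6 0.81 ee [443.4 296.1  72.4] t 11.7
```

View pics/c12.png

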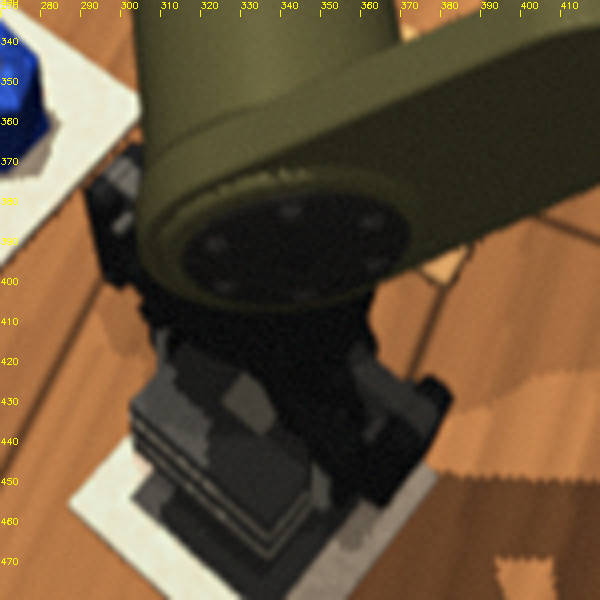

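{"name": "carry_out", "arguments": {
  "commands": [
    [[8,-0.4,-0.4],[0,0,0],0.5],
    [[22,-0.7,-0.6],[0,0,0],0.5],
    [[34,-0.7,-0.6],[0,0,0],0.5],
    [[38,-0.7,-0.6],[0,0,0],0.5],
    [[39,-0.7,-0.6],[0,0,0],0.5],
    [[39.5,-0.7,-0.6],[0,0,0],0.5],
    [[40,-0.7,-0.6],[0,0,0],0.5],
    [[40,-0.7,-0.6],[0,0,0],0.5]
  ]
}}

```text
time: 12.55
ee_pos: [442.9, 297.9, 32.7]
tcp_rot: [0.422, 0.568, 0.422, -0.567]
wrist_force: [0.4, 0.3, -4.9]
opening: 62.6
```

{"name": "carry_out", "arguments": {
  "commands": [
    [[0.5,0,0],[0,0,0],0.5],
    [[1,0,0],[0,0,0],0.5],
    [[1,0,0],[0,0,0],0.5]
  ]
}}

```text
time: 12.85
ee_pos: [442.8, 297.8, 31.5]
tcp_rot: [0.422, 0.568, 0.422, -0.568]
wrist_force: [-0.8, -0.0, -3.4]
opening: 63.1
```

{"name": "carry_out", "arguments": {
  "commands": [
    [[0.5,0,0],[0,0,0],0.5],
    [[1,0,0],[0,0,0],0.5],
    [[1,0,0],[0,0,0],0.5]
  ]
}}

```text
time: 13.15
ee_pos: [442.8, 297.8, 31.5]
tcp_rot: [0.422, 0.568, 0.422, -0.568]
wrist_force: [-7.1, -3.6, 12.1]
opening: 63.3
```

Contact. Back off slightly, then release and rise.

{"name": "carry_out", "arguments": {
  "commands": [
    [[-1,0,0],[0,0,0],0.5],
    [[-1,0,0],[0,0,0],0.75],
    [[-1,0,0],[0,0,0],0.85],
    [[-1,0,0],[0,0,0],1],
    [[-1,0,0],[0,0,0],1],
    [[-1,0,0],[0,0,0],1],
    [[-1,0,0],[0,0,0],1]
  ]
}}

```text
time: 13.85
ee_pos: [442.8, 297.8, 31.4]
tcp_rot: [0.422, 0.568, 0.422, -0.568]
wrist_force: [0.4, 0.0, 0.2]
opening: 85.3
```

{"name": "carry_out", "arguments": {
  "commands": [
    [[-5,0,0],[0,0,0],1],
    [[-20,0,0],[0,0,0],1],
    [[-50,0,0],[0,0,0],1],
    [[-90,0,0],[0,0,0],1],
    [[-130,0,0],[0,0,0],1],
    [[-165,0,0],[0,0,0],1],
    [[-190,0,0],[0,0,0],1],
    [[-190,0,0],[0,0,0],1]
  ]
}}

```text
time: 14.65
ee_pos: [443.6, 298.3, 226.4]
tcp_rot: [0.422, 0.57, 0.421, -0.565]
wrist_force: [0.7, 0.2, -0.7]
opening: 85.3
```

```bash
python3 - <<'E'
from h import *
ims={n:read_camera(n) for n in("top","side")}
for n in ims: cv2.imwrite(f"pics/{n}13.png",ims[n])
crop(ims["side"],280,370,110,110,5,"pics/c13.png")
plan(462,-111.5,220,-14)
plan(462,-111.5,220,74)
E
```

```text
shift [  2.1 136.7 386.2] turn [-2.8 -0.1 -0.1] | q1 0.52 q6 0.82 ee [442.6 297.7 222.3] t 14.75
shift [  2.1 136.7 386.2] turn [89.2 -0.1  0. ] | q1 0.52 q6 0.82 ee [442.6 297.7 222.3] t 14.75
```

View pics/c13.png

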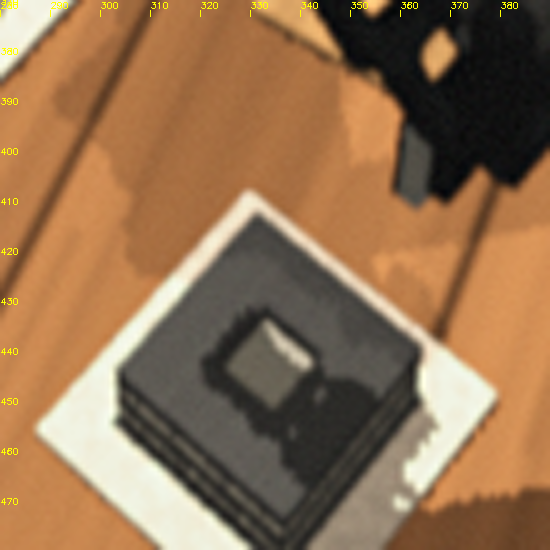

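The square sits aligned with its pad. Next is the finial; I'll refine its position from fresh crops.

```bash
python3 - <<'E'
from h import *
a=cv2.imread("pics/side13.png");b=cv2.imread("pics/top13.png")
crop(a,370,200,70,80,7,"pics/x1.png");crop(b,345,275,60,60,7,"pics/x2.png")
x=cv2.imread("pics/x1.png");y=cv2.imread("pics/x2.png");y=cv2.copyMakeBorder(y,0,x.shape[0]-y.shape[0],0,0,0)
cv2.imwrite("pics/x3.png",np.hstack([x[:,:370],y]))
print(w2px("side",[462,-111.5,135]),w2px("side",[462,-111.5,88]),w2px("top",[462,-111.5,135]),px2w("side",410,217.5,132))
E
```

```text
[411.12486756 218.03201996] [408.07363967 235.75660428] [380.69898341 306.62311302] [ 464.96686188 -115.3167422   132.        ]
```

View pics/x3.png

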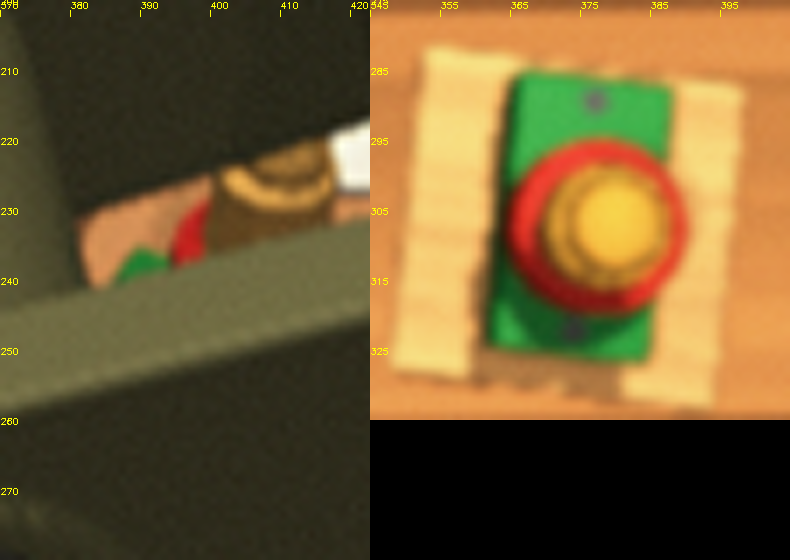

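```bash
python3 - <<'E'
from h import *
print("crown",px2w("top",379.9,306.2,136),"should",px2w("top",378.4,306.6,122),"ring",px2w("top",377.2,306.8,88))
P=np.array([px2w("top",(x-370)/7+344.5,y/7+274.5,48)[:2] for x,y in[(515,72),(672,88),(648,360),(490,345)]],np.float32);print("shoe",P.mean(0),cv2.minAreaRect(P))
crop("pics/side2.png",370,200,80,80,7,"pics/x1.png")
E
```

```text
crown [ 462.78566309 -109.8899882   136.        ] should [ 462.4052187  -108.74735559  122.        ] ring [ 462.85558603 -110.50842125   88.        ]
shoe [ 467.0029  -110.18539] ((466.8956298828125, -110.25157165527344), (46.8935546875, 80.94635009765625), 83.24299621582031)
```

View pics/x1.png

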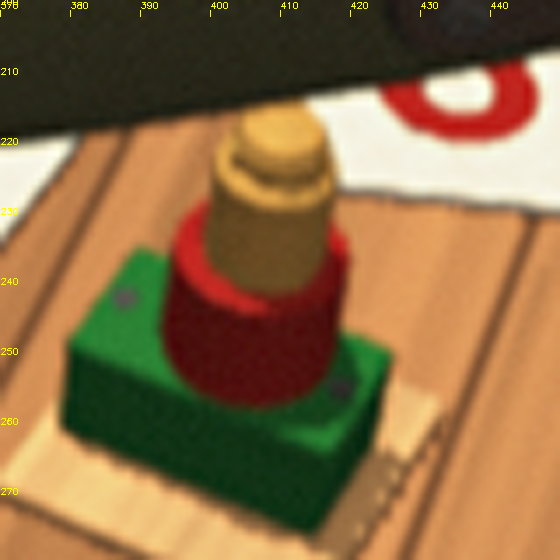

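```bash
python3 - <<'E'
from h import *
plan(463.4,-110.2,190,-14)
E
```

```text
shift [ 32.1 137.6 384.6] turn [-2.8 -0.1 -0.1] | q1 0.52 q6 0.82 ee [442.6 297.7 222.3] t 14.75
```

{"name": "carry_out", "arguments": {
  "commands": [
    [[0,5,15],[0,0,0],1],
    [[2,17,48],[-1,0,0],1],
    [[6,33,92],[-2,0,0],1],
    [[10,49,136],[-2.8,0,0],1],
    [[14,64,180],[-2.8,0,0],1],
    [[18,80,224],[-2.8,0,0],1],
    [[22,96,268],[-2.8,0,0],1],
    [[26,112,312],[-2.8,0,0],1],
    [[30,126,352],[-2.8,0,0],1],
    [[32,135,377],[-2.8,0,0],1],
    [[32,137.6,384.6],[-2.8,0,0],1],
    [[32,137.6,384.6],[-2.8,0,0],1]
  ]
}}

```text
time: 15.95
ee_pos: [462.7, -110.9, 188.8]
tcp_rot: [-0.434, -0.557, -0.435, 0.558]
wrist_force: [0.4, 0.9, -0.9]
opening: 85.5
```

{"name": "carry_out", "arguments": {
  "commands": [
    [[0,0,0],[0,0,0],1],
    [[0,0,0],[0,0,0],1],
    [[0,0,0],[0,0,0],1]
  ]
}}

```text
time: 16.25
ee_pos: [463.4, -109.3, 189.5]
tcp_rot: [0.436, 0.557, 0.436, -0.557]
wrist_force: [0.1, -0.0, 0.3]
opening: 85.6
```

```bash
python3 - <<'E'
from h import *
plan(463.4,-110.2,110,-14)
im=read_camera("side");crop(im,350,140,130,140,4,"pics/c14.png")
E
```

```text
shift [79.5  0.2  0.9] turn [ 0.1 -0.  -0. ] | q1 -0.31 q6 -0.07 ee [ 463.4 -109.3  189.5] t 16.25
```

View pics/c14.png

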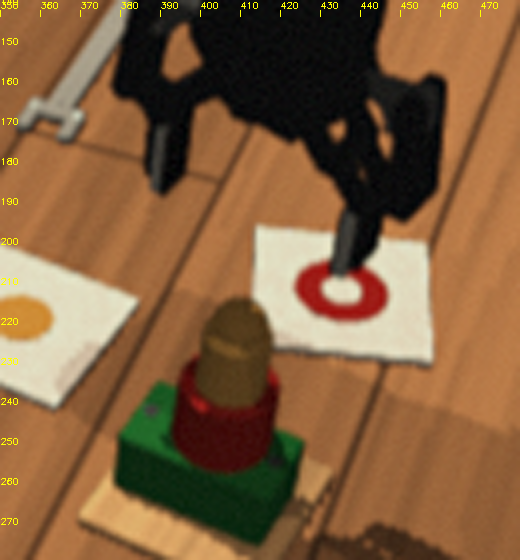

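The finial is between the fingers in the side view, with clear space around it. I'll descend.

{"name": "carry_out", "arguments": {
  "commands": [
    [[12,0.2,0.8],[0,0,0],1],
    [[35,0.2,0.8],[0,0,0],1],
    [[60,0.2,0.8],[0,0,0],1],
    [[74,0.2,0.8],[0,0,0],1],
    [[79,0.2,0.8],[0,0,0],1],
    [[79,0.2,0.8],[0,0,0],1],
    [[79,0.2,0.8],[0,0,0],1]
  ]
}}

```text
time: 17.0
ee_pos: [463.7, -111.0, 110.9]
tcp_rot: [0.436, 0.557, 0.435, -0.557]
wrist_force: [0.3, -0.8, 0.5]
opening: 85.2
```

```bash
python3 - <<'E'
from h import *
plan(463.4,-110.2,110,-14);print(state()["wrist_force"])
im=read_camera("side");crop(im,350,170,110,120,5,"pics/c15.png")
E
```

```text
shift [ 0.9 -0.5 -0.8] turn [ 0.  0. -0.] | q1 -0.31 q6 -0.07 ee [ 463.7 -111.   110.9] t 17.0
[ 0.32911227 -0.75570956  0.52241976]
```

View pics/c15.png

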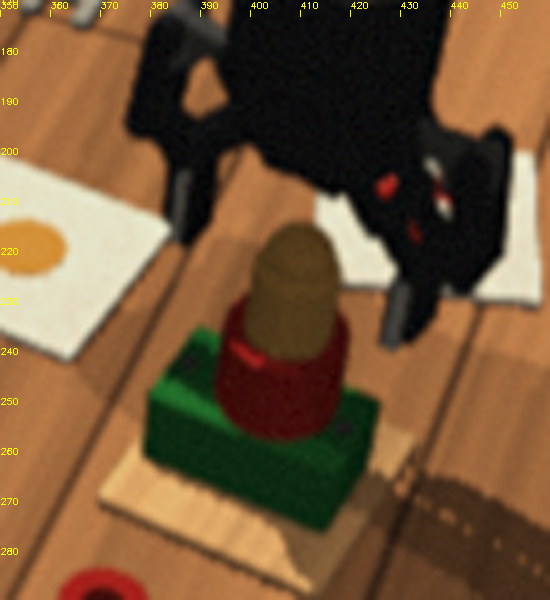

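{"name": "carry_out", "arguments": {
  "commands": [
    [[0,0,0],[0,0,0],0.6],
    [[0,0,0],[0,0,0],0.5],
    [[0,0,0],[0,0,0],0.45],
    [[0,0,0],[0,0,0],0.42],
    [[0,0,0],[0,0,0],0.4],
    [[0,0,0],[0,0,0],0.38],
    [[0,0,0],[0,0,0],0.34],
    [[0,0,0],[0,0,0],0.25],
    [[0,0,0],[0,0,0],0.2],
    [[0,0,0],[0,0,0],0.2]
  ],
  "newtons": 30
}}

```text
time: 18.05
ee_pos: [463.2, -110.9, 110.6]
tcp_rot: [-0.435, -0.557, -0.436, 0.557]
wrist_force: [-5.2, 1.2, 5.4]
opening: 32.9
```

```bash
python3 - <<'E'
from h import *
plan(463.4,-110.2,110,-14);print(state()["wrist_force"])
im=read_camera("side");crop(im,350,170,110,120,5,"pics/c16.png")
E
```

```text
shift [ 0.6 -0.  -0.8] turn [ 0. -0.  0.] | q1 -0.31 q6 -0.07 ee [ 463.2 -110.9  110.6] t 18.05
[-5.24175119  1.17458176  5.40955297]
```

View pics/c16.png

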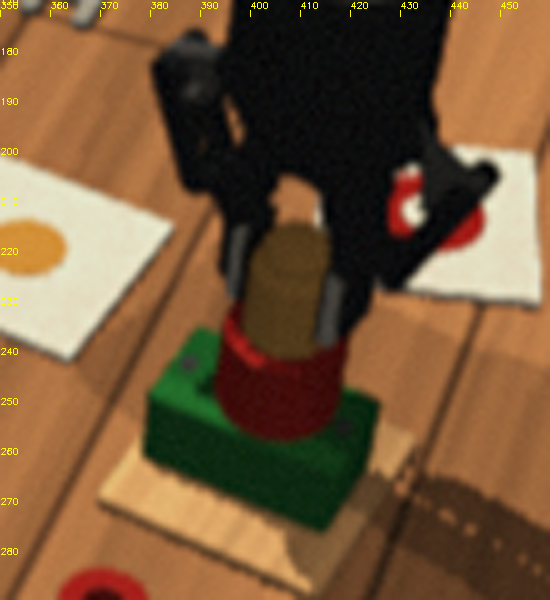

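Gripped upright, opening 33 mm. Lift.

{"name": "carry_out", "arguments": {
  "commands": [
    [[-3,0,0],[0,0,0],0.2],
    [[-10,0,0],[0,0,0],0.2],
    [[-22,0,0],[0,0,0],0.2],
    [[-30,0,0],[0,0,0],0.2],
    [[-32,0,0],[0,0,0],0.2],
    [[-32,0,0],[0,0,0],0.2]
  ]
}}

```text
time: 18.7
ee_pos: [463.5, -111.1, 142.9]
tcp_rot: [0.436, 0.557, 0.435, -0.557]
wrist_force: [-0.5, 0.3, -2.1]
opening: 32.6
```

```bash
python3 - <<'E'
from h import *
im=read_camera("side");crop(im,350,150,110,140,4,"pics/c17.png");print(state()["wrist_force"])
plan(601.8,-195,75,-14)
E
```

```text
[ 0.43117656 -0.34006333 -2.28878256]
shift [ 67.4 154.6  48. ] turn [ 0.  0. -0.] | q1 -0.31 q6 -0.07 ee [ 463.4 -111.   142.4] t 18.75
```

View pics/c17.png

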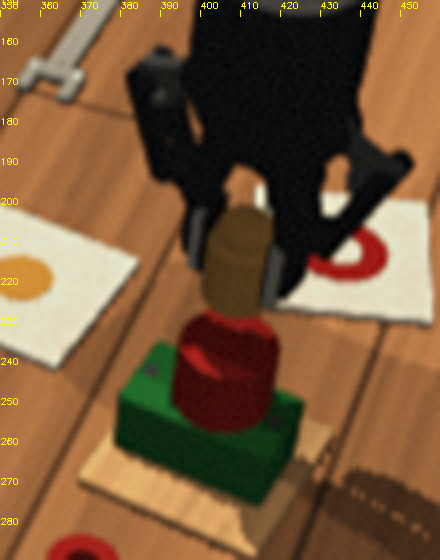

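{"name": "carry_out", "arguments": {
  "commands": [
    [[0,10,3],[0,0,0],0.2],
    [[0,35,11],[0,0,0],0.2],
    [[5,70,22],[0,0,0],0.2],
    [[20,105,33],[0,0,0],0.2],
    [[40,135,42],[0,0,0],0.2],
    [[58,150,46.5],[0,0,0],0.2],
    [[66,154,48],[0,0,0],0.2],
    [[67,154.6,48],[0,0,0],0.2],
    [[67,154.6,48],[0,0,0],0.2],
    [[67,154.6,48],[0,0,0],0.2]
  ]
}}

```text
time: 19.75
ee_pos: [601.8, -194.8, 76.6]
tcp_rot: [0.436, 0.557, 0.435, -0.557]
wrist_force: [0.1, 0.9, -2.1]
opening: 32.5
```

```bash
python3 - <<'E'
from h import *
im=read_camera("side");crop(im,290,140,130,120,5,"pics/c18.png");print(state()["wrist_force"])
plan(601.8,-195,29,-14)
E
```

```text
[-0.10988444  0.93159864 -3.00598946]
shift [47.6 -0.1  0.2] turn [ 0.   0.  -0.1] | q1 -0.37 q6 -0.13 ee [ 601.9 -194.8   76.6] t 19.8
```

View pics/c18.png

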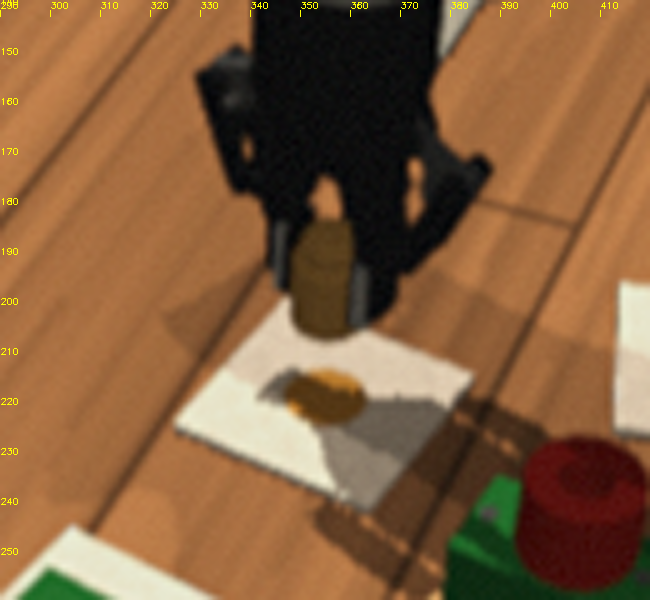

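The finial hangs above its disc. I'll lower it.

{"name": "carry_out", "arguments": {
  "commands": [
    [[8,0,0],[0,0,0],0.2],
    [[22,0,0],[0,0,0],0.2],
    [[36,0,0],[0,0,0],0.2],
    [[43,0,0],[0,0,0],0.2],
    [[45.5,0,0],[0,0,0],0.2],
    [[46.5,0,0],[0,0,0],0.2],
    [[46.5,0,0],[0,0,0],0.2],
    [[46.5,0,0],[0,0,0],0.2]
  ]
}}

```text
time: 20.6
ee_pos: [602.0, -195.0, 29.0]
tcp_rot: [0.436, 0.557, 0.435, -0.557]
wrist_force: [-0.3, -0.1, -1.2]
opening: 32.6
```

{"name": "carry_out", "arguments": {
  "commands": [
    [[0.5,0,0],[0,0,0],0.2],
    [[1,0,0],[0,0,0],0.2],
    [[1,0,0],[0,0,0],0.2]
  ]
}}

```text
time: 20.9
ee_pos: [602.0, -195.0, 28.6]
tcp_rot: [0.436, 0.557, 0.435, -0.557]
wrist_force: [-3.0, 1.4, 6.2]
opening: 32.7
```

Contact. Back off 0.7 mm, release slowly and rise.

{"name": "carry_out", "arguments": {
  "commands": [
    [[-0.7,0,0],[0,0,0],0.2],
    [[-0.7,0,0],[0,0,0],0.4],
    [[-0.7,0,0],[0,0,0],0.5],
    [[-0.7,0,0],[0,0,0],0.7],
    [[-0.7,0,0],[0,0,0],1],
    [[-0.7,0,0],[0,0,0],1],
    [[-0.7,0,0],[0,0,0],1],
    [[-0.7,0,0],[0,0,0],1]
  ]
}}

```text
time: 21.7
ee_pos: [601.8, -195.0, 28.6]
tcp_rot: [0.435, 0.557, 0.435, -0.557]
wrist_force: [0.4, -0.0, 0.5]
opening: 85.3
```

{"name": "carry_out", "arguments": {
  "commands": [
    [[-8,0,0],[0,0,0],1],
    [[-25,0,0],[0,0,0],1],
    [[-55,0,0],[0,0,0],1],
    [[-90,0,0],[0,0,0],1],
    [[-120,0,0],[0,0,0],1],
    [[-130,0,0],[0,0,0],1],
    [[-130,0,0],[0,0,0],1]
  ]
}}

```text
time: 22.4
ee_pos: [602.3, -195.1, 161.0]
tcp_rot: [0.436, 0.558, 0.434, -0.556]
wrist_force: [0.4, 0.6, -0.6]
opening: 85.2
```

```bash
python3 - <<'E'
from h import *
ims={n:read_camera(n) for n in("top","side")}
for n in ims: cv2.imwrite(f"pics/{n}20.png",ims[n])
crop(ims["side"],310,180,120,100,6,"pics/c20.png")
print(fit("ring",[463,-111,0],ims,68,("side",)))
plan(463.4,-110.7,120,-14)
E
```

```text
{"('side',)": (array([ 465.1, -115.4,    7.7]), np.float64(0.098))}
shift [  38.  -154.2  -48.3] turn [ 0.  -0.   0.1] | q1 -0.37 q6 -0.13 ee [ 601.4 -194.8  157.8] t 22.5
```

View pics/c20.png

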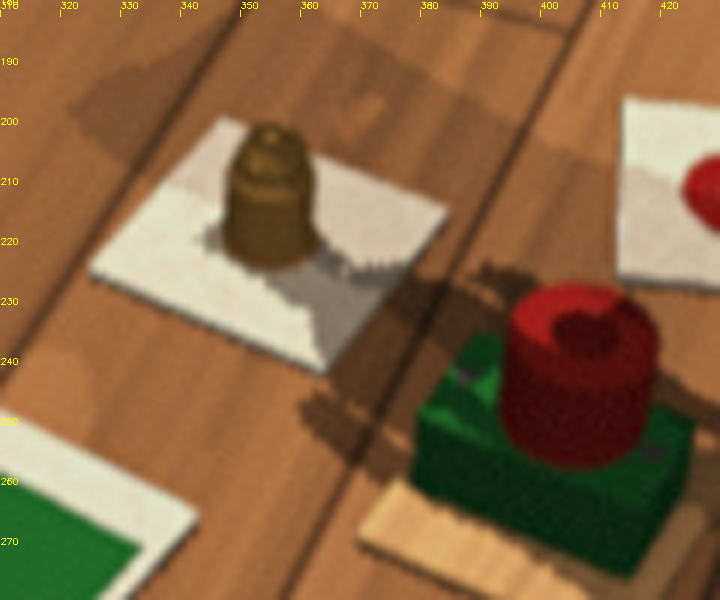

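View pics/top20.png

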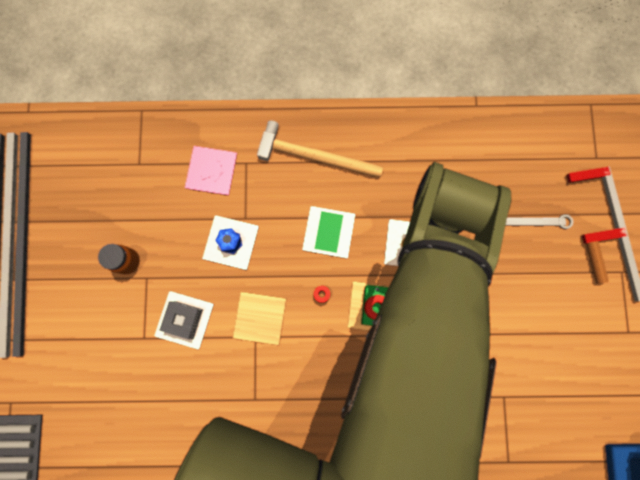

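```bash
python3 - <<'E'
from h import *
print(px2w("side",407,235.3,88))
for q in((464.2,-111),(465,-113)):print(w2px("side",[*q,88]),w2px("side",[*q,48]))
E
```

```text
[ 464.28052387 -111.85722769   88.        ]
[406.90845473 235.59664102] [404.50930763 249.73347439]
[406.81953928 234.81464532] [404.42666278 248.95220359]
```

{"name": "carry_out", "arguments": {
  "commands": [
    [[2,-10,-3],[0,0,0],1],
    [[8,-35,-11],[0,0,0],1],
    [[16,-70,-22],[0,0,0],1],
    [[24,-105,-33],[0,0,0],1],
    [[32,-135,-42],[0,0,0],1],
    [[37,-150,-47],[0,0,0],1],
    [[38,-154,-47.8],[0,0,0],1],
    [[38,-154,-47.8],[0,0,0],1],
    [[38,-154,-47.8],[0,0,0],1],
    [[38,-154,-47.8],[0,0,0],1]
  ]
}}

```text
time: 23.5
ee_pos: [464.5, -111.8, 120.5]
tcp_rot: [0.435, 0.557, 0.435, -0.557]
wrist_force: [0.3, 0.2, -0.6]
opening: 85.4
```

```bash
python3 - <<'E'
from h import *
plan(463.6,-111.2,71,-14)
E
```

```text
shift [49.5 -1.  -0.3] turn [-0.  0. -0.] | q1 -0.31 q6 -0.07 ee [ 464.5 -111.8  120.5] t 23.5
```

{"name": "carry_out", "arguments": {
  "commands": [
    [[12,-0.5,0],[0,0,0],1],
    [[30,-0.7,0],[0,0,0],1],
    [[44,-0.7,0],[0,0,0],1],
    [[49,-0.7,0],[0,0,0],1],
    [[49,-0.7,0],[0,0,0],1],
    [[49,-0.7,0],[0,0,0],1]
  ]
}}

```text
time: 24.1
ee_pos: [463.5, -111.3, 71.8]
tcp_rot: [0.435, 0.557, 0.435, -0.557]
wrist_force: [0.2, 0.5, 0.9]
opening: 85.1
```

```bash
python3 - <<'E'
from h import *
plan(463.6,-111.2,71,-14);print(state()["wrist_force"])
im=read_camera("side");crop(im,350,180,110,110,5,"pics/c22.png")
E
```

```text
shift [ 0.8  0.1 -0.1] turn [ 0.  0. -0.] | q1 -0.31 q6 -0.07 ee [ 463.5 -111.3   71.8] t 24.1
[0.24655491 0.49029516 0.87984167]
```

View pics/c22.png

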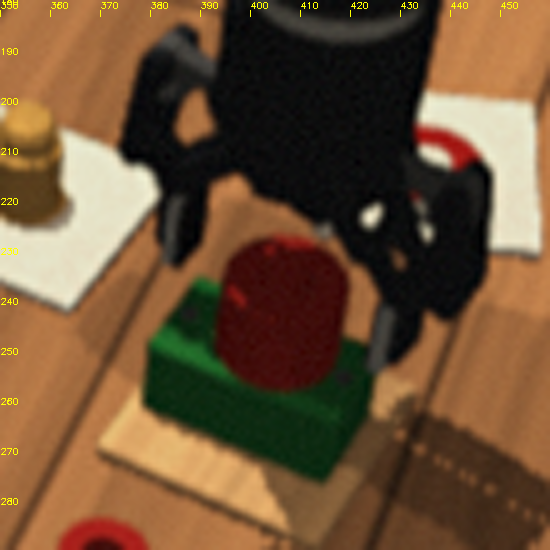

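Fingers straddle the large red ring above the shoe. I'll close and lift.

{"name": "carry_out", "arguments": {
  "commands": [
    [[0,0,0],[0,0,0],0.7],
    [[0,0,0],[0,0,0],0.65],
    [[0,0,0],[0,0,0],0.6],
    [[0,0,0],[0,0,0],0.55],
    [[0,0,0],[0,0,0],0.45],
    [[0,0,0],[0,0,0],0.35],
    [[0,0,0],[0,0,0],0.35],
    [[0,0,0],[0,0,0],0.35]
  ],
  "newtons": 40
}}

```text
time: 24.95
ee_pos: [463.2, -111.2, 72.1]
tcp_rot: [-0.435, -0.557, -0.435, 0.557]
wrist_force: [-2.3, 0.7, 7.8]
opening: 49.0
```

{"name": "carry_out", "arguments": {
  "commands": [
    [[-3,0,0],[0,0,0],0.35],
    [[-12,0,0],[0,0,0],0.35],
    [[-28,0,0],[0,0,0],0.35],
    [[-38,0,0],[0,0,0],0.35],
    [[-40,0,0],[0,0,0],0.35],
    [[-40,0,0],[0,0,0],0.35]
  ]
}}

```text
time: 25.55
ee_pos: [463.3, -111.2, 111.8]
tcp_rot: [0.436, 0.557, 0.435, -0.557]
wrist_force: [-0.7, -0.0, -4.4]
opening: 48.9
```

```bash
python3 - <<'E'
from h import *
im=read_camera("side");crop(im,350,170,110,120,5,"pics/c23.png");print(state()["wrist_force"])
plan(442.6,-291.2,75,-14)
plan(442.6,-291.2,75,-30)
E
```

```text
[-0.16231261 -0.11039754 -3.22973259]
shift [ 36.3  23.7 179.7] turn [ 0. -0.  0.] | q1 -0.31 q6 -0.07 ee [ 463.1 -111.1  111.3] t 25.6
shift [ 36.3  23.7 179.7] turn [16.  0.  0.] | q1 -0.31 q6 -0.07 ee [ 463.1 -111.1  111.3] t 25.6
```

View pics/c23.png

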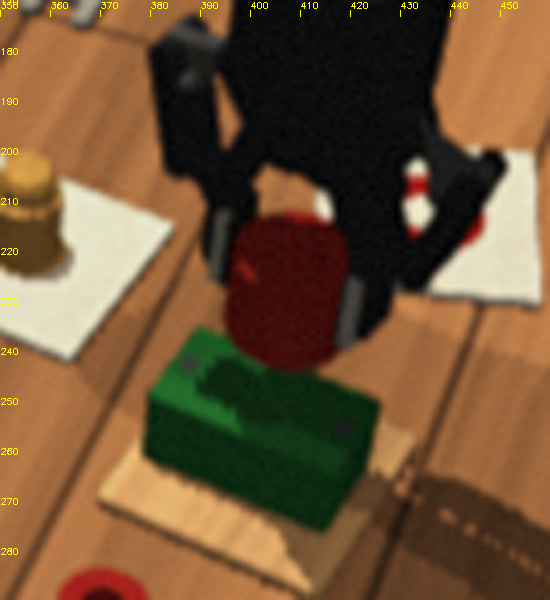

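{"name": "carry_out", "arguments": {
  "commands": [
    [[0,1,10],[0,0,0],0.35],
    [[0,5,35],[0,0,0],0.35],
    [[4,10,72],[0,0,0],0.35],
    [[12,15,110],[0,0,0],0.35],
    [[24,20,148],[0,0,0],0.35],
    [[33,23,170],[0,0,0],0.35],
    [[36,23.7,178.5],[0,0,0],0.35],
    [[36,23.7,179.7],[0,0,0],0.35],
    [[36,23.7,179.7],[0,0,0],0.35],
    [[36,23.7,179.7],[0,0,0],0.35]
  ]
}}

```text
time: 26.6
ee_pos: [443.1, -290.5, 76.0]
tcp_rot: [0.436, 0.557, 0.436, -0.557]
wrist_force: [-0.1, -0.5, -3.6]
opening: 49.0
```

```bash
python3 - <<'E'
from h import *
im=read_camera("side");crop(im,380,130,110,120,5,"pics/c24.png");print(state()["wrist_force"])
plan(442.6,-291.2,30,-14)
E
```

```text
[-0.11935206 -0.18121088 -4.10960533]
shift [46.  -0.4  0.8] turn [ 0.1  0.  -0. ] | q1 -0.65 q6 -0.41 ee [ 443.2 -290.5   76. ] t 26.65
```

View pics/c24.png

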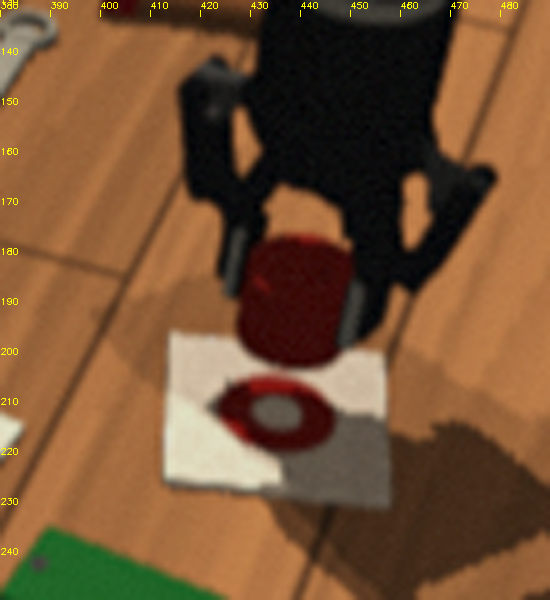

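The ring is over its ring silhouette. I'll lower it.

{"name": "carry_out", "arguments": {
  "commands": [
    [[8,-0.2,0.4],[0,0,0],0.35],
    [[22,-0.3,0.6],[0,0,0],0.35],
    [[36,-0.3,0.6],[0,0,0],0.35],
    [[42,-0.3,0.6],[0,0,0],0.35],
    [[44,-0.3,0.6],[0,0,0],0.35],
    [[45,-0.3,0.6],[0,0,0],0.35],
    [[45,-0.3,0.6],[0,0,0],0.35],
    [[45,-0.3,0.6],[0,0,0],0.35]
  ]
}}

```text
time: 27.45
ee_pos: [442.5, -291.9, 31.0]
tcp_rot: [0.436, 0.557, 0.435, -0.557]
wrist_force: [-1.3, -0.7, -3.1]
opening: 48.6
```

{"name": "carry_out", "arguments": {
  "commands": [
    [[0.5,0,0],[0,0,0],0.35],
    [[1,0,0],[0,0,0],0.35],
    [[1,0,0],[0,0,0],0.35]
  ]
}}

```text
time: 27.75
ee_pos: [442.5, -291.9, 30.2]
tcp_rot: [0.436, 0.557, 0.435, -0.557]
wrist_force: [-2.3, 2.4, 5.1]
opening: 49.0
```

{"name": "carry_out", "arguments": {
  "commands": [
    [[-0.5,0,0],[0,0,0],0.35],
    [[-0.5,0,0],[0,0,0],0.6],
    [[-0.5,0,0],[0,0,0],0.7],
    [[-0.5,0,0],[0,0,0],0.85],
    [[-0.5,0,0],[0,0,0],1],
    [[-0.5,0,0],[0,0,0],1],
    [[-0.5,0,0],[0,0,0],1]
  ]
}}

```text
time: 28.45
ee_pos: [442.4, -291.8, 30.1]
tcp_rot: [0.435, 0.557, 0.435, -0.557]
wrist_force: [0.8, 0.2, 0.2]
opening: 85.3
```

{"name": "carry_out", "arguments": {
  "commands": [
    [[-8,0,0],[0,0,0],1],
    [[-25,0,0],[0,0,0],1],
    [[-55,0,0],[0,0,0],1],
    [[-90,0,0],[0,0,0],1],
    [[-120,0,0],[0,0,0],1],
    [[-130,0,0],[0,0,0],1],
    [[-130,0,0],[0,0,0],1]
  ]
}}

```text
time: 29.15
ee_pos: [442.7, -292.1, 161.5]
tcp_rot: [0.436, 0.557, 0.434, -0.557]
wrist_force: [-0.1, 0.3, -0.9]
opening: 85.4
```

```bash
python3 - <<'E'
from h import *
ims={n:read_camera(n) for n in("top","side")}
for n in ims: cv2.imwrite(f"pics/{n}25.png",ims[n])
crop(ims["side"],370,180,100,100,6,"pics/c25.png")
crop(ims["top"],335,270,80,75,7,"pics/c26.png")
plan(467.5,-110.6,90,83)
E
```

```text
shift [  69.2  -18.9 -181.7] turn [83.   0.   0.1] | q1 -0.65 q6 -0.41 ee [ 442.  -291.5  159.1] t 29.25
```

View pics/c25.png

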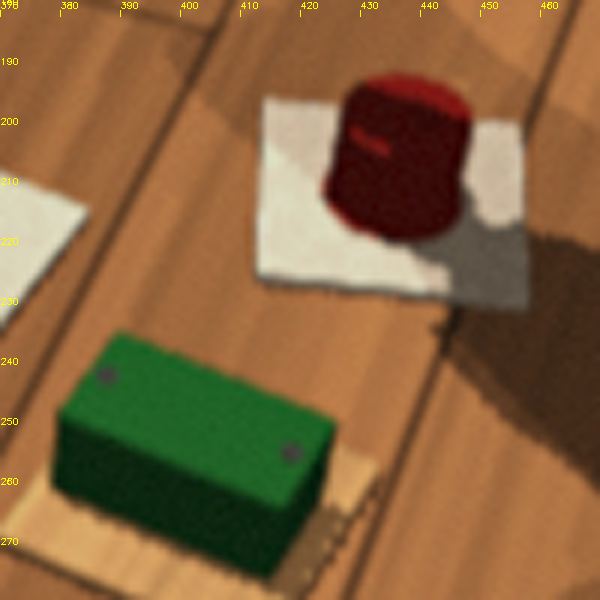

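View pics/c26.png

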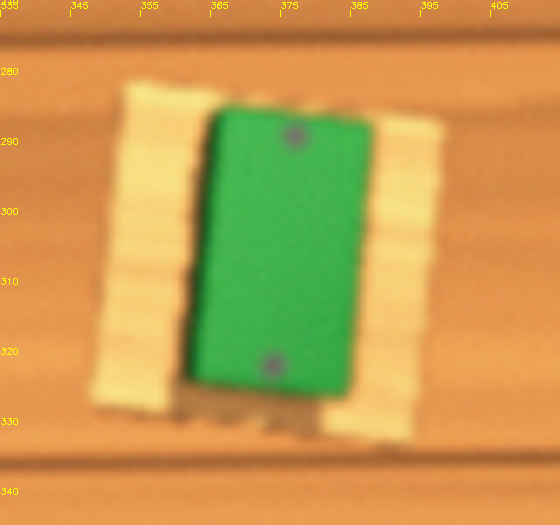

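```bash
python3 - <<'E'
from h import *
for n,s,o,c in(("top",7,(335,270),[(215,107),(374,123),(350,397),(190,381)]),("side",6,(370,180),[(120,331),(57,412),(280,508),(337,427)])):
    P=np.array([px2w(n,x/s+o[0]-.5,y/s+o[1]-.5,48)[:2] for x,y in c],np.float32);print(n,P.mean(0),cv2.minAreaRect(P))
    e=P[[2,3]]-P[[1,0]] if n=="top" else P[[2,3]]-P[[1,0]]
    print(np.degrees(np.arctan2(e[:,1],e[:,0])), [np.degrees(np.arctan2(*(P[i]-P[j])[::-1])) for i,j in((0,1),(3,2))])
d=[px2w("top",x/7+334.5,y/7+269.5,48)[:2] for x,y in((295,137),(273,366))];print("dots",np.mean(d,0),np.degrees(np.arctan2(*(d[0]-d[1])[::-1])))
d=[px2w("side",x/6+369.5,y/6+179.5,48)[:2] for x,y in((107,376),(291,453))];print("dots",np.mean(d,0),np.degrees(np.arctan2(*(d[0]-d[1])[::-1])))
E
```

```text
top [ 466.7821  -110.47445] ((466.74713134765625, -110.54541015625), (47.4853515625, 81.2829818725586), 83.2619400024414)
[173.05074 173.26193] [np.float32(83.586006), np.float32(83.71619)]
side [ 468.57034  -110.657455] ((468.4466247558594, -110.65132141113281), (45.649391174316406, 81.71159362792969), 81.26639556884766)
[172.12091 170.38135] [np.float32(-98.7336), np.float32(-99.3875)]
dots [ 466.84588333 -110.99999299] -7.227388599199866
dots [ 468.95414887 -112.59637078] -7.6220046749426125
```

```bash
python3 - <<'E'
from h import *
plan(467.7,-111,90,82.7)
E
```

```text
shift [  69.2  -18.6 -181.3] turn [83.3  0.   0.1] | q1 -0.65 q6 -0.41 ee [ 442.  -291.5  159.1] t 29.25
```

{"name": "carry_out", "arguments": {
  "commands": [
    [[0,-1,-10],[6,0,0],1],
    [[4,-3,-28],[14,0,0],1],
    [[10,-5,-48],[22,0,0],1],
    [[18,-7,-70],[30,0,0],1],
    [[26,-9,-92],[38,0,0],1],
    [[34,-11,-114],[46,0,0],1],
    [[44,-14,-136],[54,0,0],1],
    [[54,-16,-156],[62,0,0],1],
    [[62,-18,-172],[70,0,0],1],
    [[68,-18.6,-179],[77,0,0],1],
    [[69,-18.6,-181.3],[82,0,0],1],
    [[69,-18.6,-181.3],[83.3,0,0],1]
  ]
}}

```text
time: 30.45
ee_pos: [467.4, -110.8, 89.5]
tcp_rot: [0.046, -0.705, 0.045, 0.707]
wrist_force: [0.1, -0.6, -1.0]
opening: 85.5
```

{"name": "carry_out", "arguments": {
  "commands": [
    [[0,0,0],[0,0,0],1],
    [[0,0,0],[0,0,0],1],
    [[0,0,0],[0,0,0],1]
  ]
}}

```text
time: 30.75
ee_pos: [468.1, -111.6, 91.0]
tcp_rot: [0.045, -0.706, 0.045, 0.706]
wrist_force: [-0.1, -0.4, -0.6]
opening: 85.4
```

```bash
python3 - <<'E'
from h import *
plan(467.7,-111,32,82.7)
im=read_camera("side");crop(im,350,180,110,110,5,"pics/c27.png")
E
```

```text
shift [59.  -0.5  0.4] turn [0.1 0.  0. ] | q1 -0.31 q6 1.39 ee [ 468.1 -111.6   91. ] t 30.75
```

View pics/c27.png

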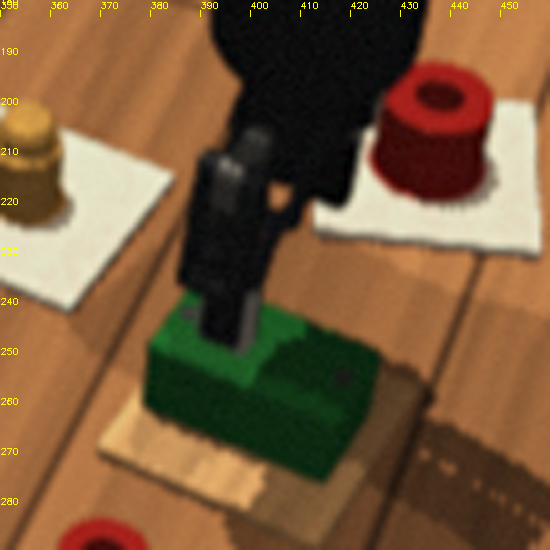

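{"name": "carry_out", "arguments": {
  "commands": [
    [[12,-0.3,0.3],[0,0,0],1],
    [[30,-0.4,0.3],[0,0,0],1],
    [[48,-0.4,0.3],[0,0,0],1],
    [[56,-0.4,0.3],[0,0,0],1],
    [[58,-0.4,0.3],[0,0,0],1],
    [[58,-0.4,0.3],[0,0,0],1]
  ]
}}

```text
time: 31.4
ee_pos: [467.9, -110.9, 33.1]
tcp_rot: [0.045, -0.706, 0.045, 0.706]
wrist_force: [0.0, -0.1, 1.1]
opening: 85.5
```

```bash
python3 - <<'E'
from h import *
plan(467.7,-111,32,82.7);print(state()["wrist_force"])
im=read_camera("side");crop(im,350,180,110,110,5,"pics/c28.png")
E
```

```text
shift [1.1 0.1 0.2] turn [0. 0. 0.] | q1 -0.31 q6 1.39 ee [ 467.9 -110.9   33.1] t 31.4
[ 0.00780005 -0.13071143  1.12014334]
```

View pics/c28.png

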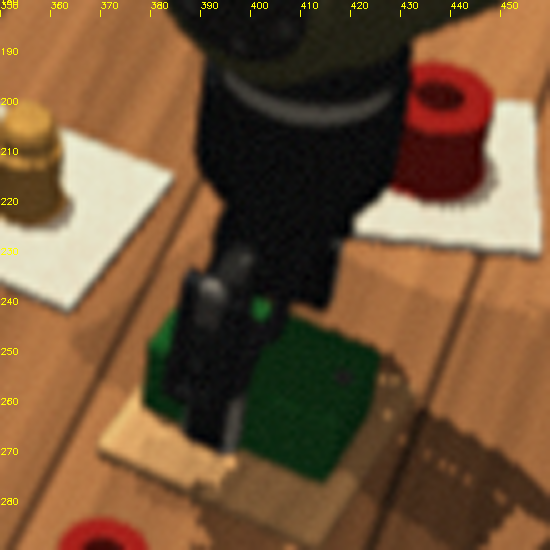

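Finger stands in front of the shoe's long face near its middle, no contact. I'll close and lift.

{"name": "carry_out", "arguments": {
  "commands": [
    [[0,0,0],[0,0,0],0.7],
    [[0,0,0],[0,0,0],0.65],
    [[0,0,0],[0,0,0],0.6],
    [[0,0,0],[0,0,0],0.55],
    [[0,0,0],[0,0,0],0.45],
    [[0,0,0],[0,0,0],0.35],
    [[0,0,0],[0,0,0],0.35],
    [[0,0,0],[0,0,0],0.35]
  ],
  "newtons": 60
}}

```text
time: 32.25
ee_pos: [468.1, -111.0, 33.7]
tcp_rot: [-0.045, 0.706, -0.045, -0.705]
wrist_force: [-3.1, 0.5, 7.5]
opening: 46.9
```

{"name": "carry_out", "arguments": {
  "commands": [
    [[-3,0,0],[0,0,0],0.35],
    [[-12,0,0],[0,0,0],0.35],
    [[-28,0,0],[0,0,0],0.35],
    [[-38,0,0],[0,0,0],0.35],
    [[-40,0,0],[0,0,0],0.35],
    [[-40,0,0],[0,0,0],0.35]
  ]
}}

```text
time: 32.85
ee_pos: [467.9, -110.9, 73.3]
tcp_rot: [-0.045, 0.706, -0.045, -0.706]
wrist_force: [0.1, 0.3, -3.8]
opening: 47.0
```

```bash
python3 - <<'E'
from h import *
im=read_camera("side");crop(im,350,160,110,120,5,"pics/c29.png");print(state()["wrist_force"],state()["moment"])
plan(631.9,-17.9,74,79)
E
```

```text
[-0.21961095 -0.32740782 -3.97754682] [-0.00871276 -0.00073511 -0.0233876 ]
shift [  -1.2 -113.1 -151.1] turn [3.7 0.  0. ] | q1 -0.31 q6 1.39 ee [ 467.7 -110.9   72.8] t 32.9
```

View pics/c29.png

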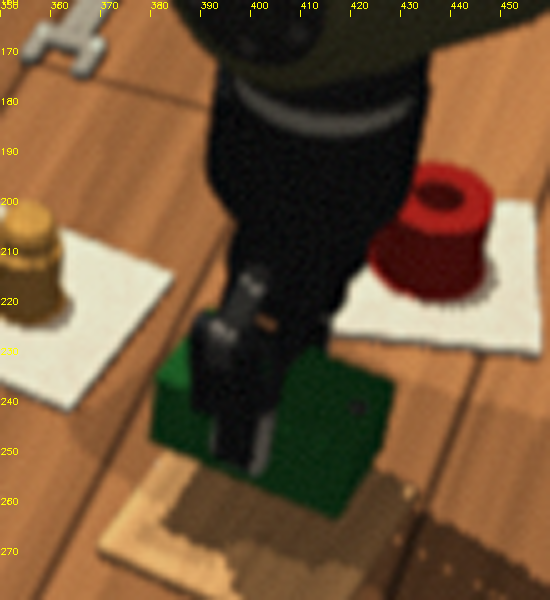

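{"name": "carry_out", "arguments": {
  "commands": [
    [[0,-8,-10],[0,0,0],0.35],
    [[-1,-24,-32],[1,0,0],0.35],
    [[-1,-47,-63],[2,0,0],0.35],
    [[-1,-70,-94],[3,0,0],0.35],
    [[-1,-92,-123],[3.7,0,0],0.35],
    [[-1,-107,-143],[3.7,0,0],0.35],
    [[-1.2,-112,-149.5],[3.7,0,0],0.35],
    [[-1.2,-113.1,-151.1],[3.7,0,0],0.35],
    [[-1.2,-113.1,-151.1],[3.7,0,0],0.35],
    [[-1.2,-113.1,-151.1],[3.7,0,0],0.35],
    [[-1.2,-113.1,-151.1],[3.7,0,0],0.35]
  ]
}}

```text
time: 34.0
ee_pos: [631.7, -18.4, 74.4]
tcp_rot: [0.068, -0.704, 0.068, 0.704]
wrist_force: [0.3, 0.7, -3.8]
opening: 46.9
```

```bash
python3 - <<'E'
from h import *
im=read_camera("side");crop(im,250,180,120,120,5,"pics/c30.png")
plan(631.9,-17.9,31.5,79)
E
```

```text
shift [43.  -0.5  0. ] turn [-0. -0. -0.] | q1 -0.09 q6 1.68 ee [631.8 -18.4  74.5] t 34.05
```

View pics/c30.png

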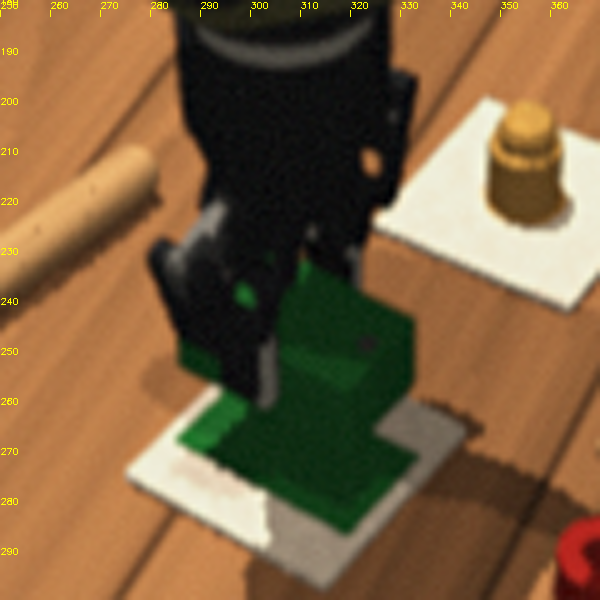

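{"name": "carry_out", "arguments": {
  "commands": [
    [[8,-0.3,0],[0,0,0],0.35],
    [[20,-0.4,0],[0,0,0],0.35],
    [[33,-0.4,0],[0,0,0],0.35],
    [[39,-0.4,0],[0,0,0],0.35],
    [[41,-0.4,0],[0,0,0],0.35],
    [[42,-0.4,0],[0,0,0],0.35],
    [[42,-0.4,0],[0,0,0],0.35],
    [[42,-0.4,0],[0,0,0],0.35]
  ]
}}

```text
time: 34.85
ee_pos: [632.4, -17.5, 32.7]
tcp_rot: [-0.068, 0.704, -0.068, -0.704]
wrist_force: [-0.6, 0.6, -4.5]
opening: 46.9
```

{"name": "carry_out", "arguments": {
  "commands": [
    [[0.5,0,0],[0,0,0],0.35],
    [[1,0,0],[0,0,0],0.35],
    [[1,0,0],[0,0,0],0.35]
  ]
}}

```text
time: 35.15
ee_pos: [632.3, -17.5, 31.8]
tcp_rot: [-0.068, 0.704, -0.068, -0.704]
wrist_force: [-2.5, 0.9, 0.8]
opening: 47.1
```

Contact begins. Release, rise and swing clear.

{"name": "carry_out", "arguments": {
  "commands": [
    [[0.2,0,0],[0,0,0],0.35],
    [[0,0,0],[0,0,0],0.6],
    [[0,0,0],[0,0,0],0.7],
    [[0,0,0],[0,0,0],0.85],
    [[0,0,0],[0,0,0],1],
    [[0,0,0],[0,0,0],1],
    [[0,0,0],[0,0,0],1]
  ]
}}

```text
time: 35.85
ee_pos: [632.2, -17.5, 31.3]
tcp_rot: [-0.068, 0.704, -0.068, -0.704]
wrist_force: [-0.5, 0.6, -1.0]
opening: 85.4
```

{"name": "carry_out", "arguments": {
  "commands": [
    [[-8,0,0],[0,0,0],1],
    [[-25,0,0],[0,0,0],1],
    [[-60,0,0],[0,0,0],1],
    [[-100,0,0],[0,0,0],1],
    [[-140,0,0],[0,0,0],1],
    [[-170,0,0],[0,0,0],1],
    [[-180,0,0],[0,0,0],1],
    [[-180,0,0],[0,0,0],1]
  ]
}}

```text
time: 36.65
ee_pos: [632.6, -17.6, 213.5]
tcp_rot: [-0.068, 0.705, -0.068, -0.703]
wrist_force: [-0.8, -0.8, -0.6]
opening: 85.6
```

```bash
python3 - <<'E'
from h import *
plan(330,-60,230,79)
for n in("top","side"): cv2.imwrite(f"pics/{n}35.png",read_camera(n))
E
```

```text
shift [-17.5  99.3 288.9] turn [ 0.  -0.2  0. ] | q1 -0.09 q6 1.68 ee [632.6 -17.6 213.5] t 36.65
```

View pics/side35.png

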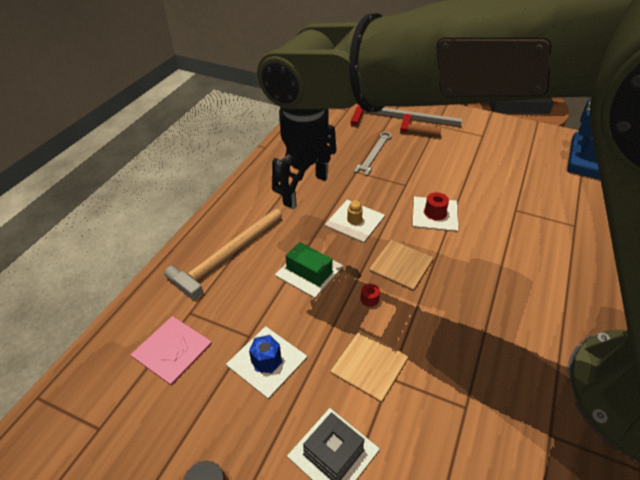

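All five parts stand on their pads. I'll retract the arm for a final check from above.

{"name": "carry_out", "arguments": {
  "commands": [
    [[-2,4,12],[0,0,0],1],
    [[-4,14,42],[0,0,0],1],
    [[-6,28,82],[0,0,0],1],
    [[-9,42,122],[0,0,0],1],
    [[-11,56,162],[0,0,0],1],
    [[-14,69,200],[0,0,0],1],
    [[-16,83,240],[0,0,0],1],
    [[-17,94,274],[0,0,0],1],
    [[-17,99,288],[0,0,0],1],
    [[-17,99,288],[0,0,0],1],
    [[-17,99,288],[0,0,0],1]
  ]
}}

```text
time: 37.85
ee_pos: [330.8, -59.8, 227.8]
tcp_rot: [0.068, -0.704, 0.068, 0.704]
wrist_force: [-0.5, 0.0, -0.0]
opening: 85.5
```

```bash
python3 - <<'E'
from h import *
a={n:read_camera(n) for n in("top","side")}
for n in a: cv2.imwrite(f"pics/{n}36.png",a[n])
t=a["top"]
o=[]
for u,v in((184,320),(230,242),(328,232),(409,244),(457,317)): o.append(cv2.resize(t[v-33:v+33,u-33:u+33],(264,264),interpolation=2))
b=np.vstack([np.hstack(o[:3]),np.hstack(o[3:]+[0*o[0]])]);cv2.imwrite("pics/c36.png",b)
o=[]
for u,v in((333,446),(266,361),(309,270),(354,220),(435,213)): o.append(cv2.resize(a["side"][v-33:v+33,u-33:u+33],(264,264),interpolation=2))
b=np.vstack([np.hstack(o[:3]),np.hstack(o[3:]+[0*o[0]])]);cv2.imwrite("pics/c37.png",b)
E
```

```text
(no output)
```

View pics/c36.png

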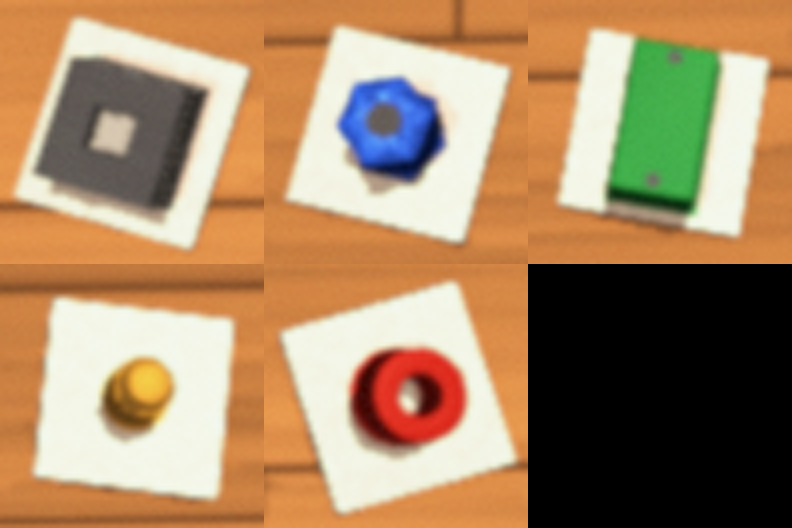

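View pics/c37.png

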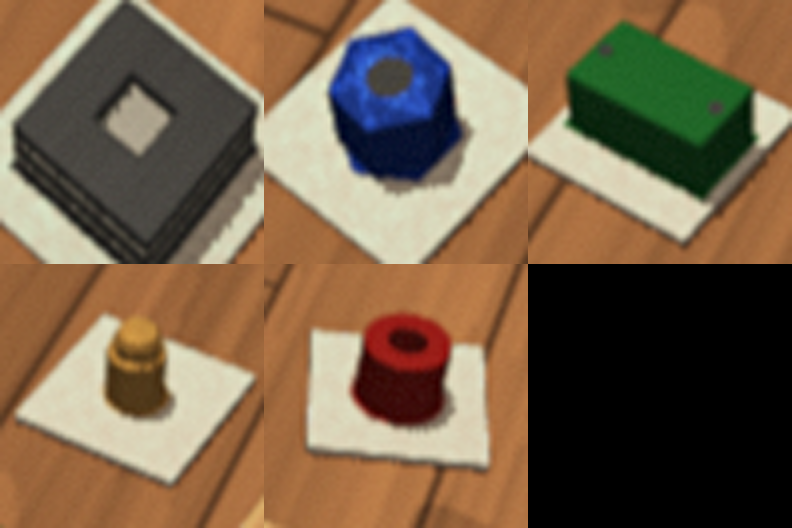

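```bash
python3 - <<'E'
from h import *
a={n:cv2.imread(f"pics/{n}36.png") for n in("top","side")}
x=[]
crop(a["top"],300,205,55,55,7,"pics/y1.png");crop(a["side"],275,235,55,55,7,"pics/y2.png")
cv2.imwrite("pics/y3.png",np.hstack([cv2.imread("pics/y1.png"),cv2.imread("pics/y2.png")]))
crop(a["top"],157,292,55,55,7,"pics/y1.png");crop(a["side"],300,405,68,75,6,"pics/y2.png")
p=cv2.imread("pics/y1.png");q=cv2.imread("pics/y2.png");p=cv2.copyMakeBorder(p,0,q.shape[0]-p.shape[0],0,0,0)
cv2.imwrite("pics/y4.png",np.hstack([p,q]))
print("hex",fit("hex",[611,199,8],a,26))
print("shoe?",fit("shoe",[632,-18,-11],a,26))
print("ring",fit("ring",[442,-291,0],a,26))
E
```

```text
hex {"('top',)": (array([610.1, 198.9,   5.2]), np.float64(0.084)), "('side',)": (array([612.4, 199.7, -10.9]), np.float64(0.056)), "('top', 'side')": (array([611.6, 200.1, -10.1]), np.float64(0.078))}
shoe? {"('top',)": (array([630.2, -17.7, -10.7]), np.float64(0.031)), "('side',)": (array([631.9, -17. , -11. ]), np.float64(0.046)), "('top', 'side')": (array([630.7, -17.7, -10.8]), np.float64(0.042))}
ring {"('top',)": (array([ 441.6, -289.9,    2.1]), np.float64(0.053)), "('side',)": (array([ 443.8, -291.6,    4.1]), np.float64(0.043)), "('top', 'side')": (array([ 443. , -290. ,    2.1]), np.float64(0.071))}
```

View pics/y3.png

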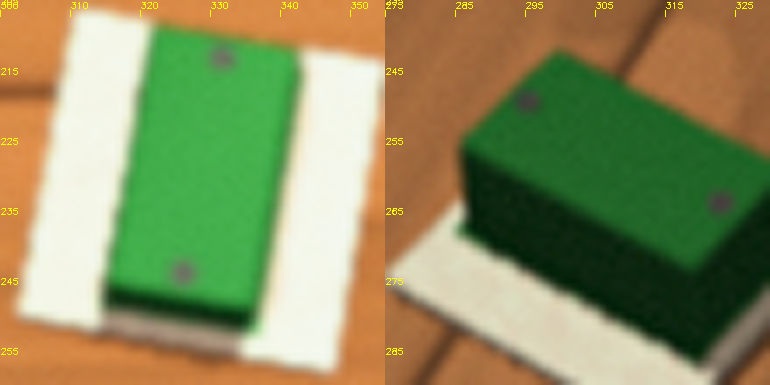

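View pics/y4.png

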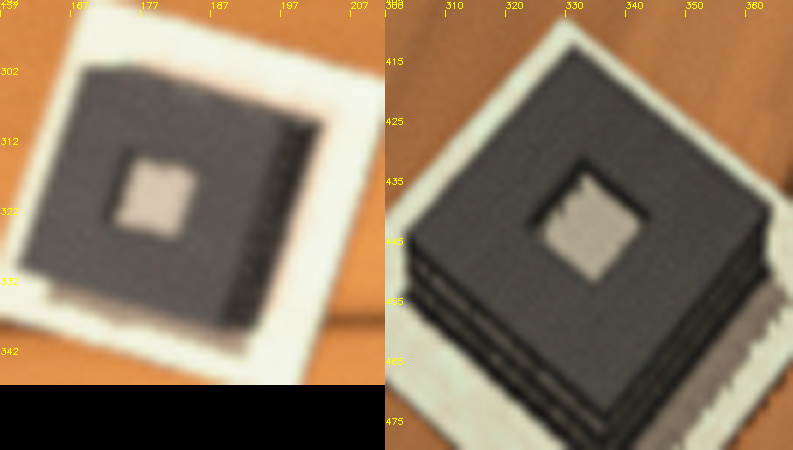

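```bash
python3 - <<'E'
from h import *
for n,s,o,c in(("top",7,(157,292),[(82,66),(286,117),(224,326),(18,266)]),("side",6,(300,405),[(187,43),(25,235),(220,408),(385,207)])):
    P=np.array([px2w(n,x/s+o[0]-.5,y/s+o[1]-.5,46)[:2] for x,y in c],np.float32);print(n,P.mean(0),cv2.minAreaRect(P))
    print([np.degrees(np.arctan2(*(P[(i+1)%4]-P[i])[::-1]))%90 for i in range(4)])
print(state()["joint_vel"].round(3),state()["time"])
E
```

```text
top [443.24188 297.00446] ((443.20697021484375, 297.212158203125), (63.965415954589844, 62.97748947143555), 74.74261474609375)
[np.float32(75.574936), np.float32(74.742615), np.float32(73.60393), np.float32(74.021996)]
side [443.64832 296.6968 ] ((444.0487365722656, 296.6636962890625), (62.362030029296875, 63.36412811279297), 72.94831085205078)
[np.float32(74.63873), np.float32(73.26906), np.float32(72.69845), np.float32(72.94831)]
[ 0.003  0.002 -0.003 -0.002  0.003 -0.001] 37.95
```

Square: (443.4, 296.9), about 73.9° against 73.2° for its silhouette. Everything is within about 1 mm and 1°, so I'm handing in.

```bash
python3 -c "
from bench import *
print(job_done())"
```

```text
the job is handed in; nothing more can be done
None
```

I took both stacks apart from the top and set all five parts upright on their own pads. The job was handed in at about 38 s of the 133 s allowed. The order was hex, square, finial, red ring, shoe. I did not touch the small red ring, the pink square or anything else on the bench.

Each part was lowered until it just touched. The highest wrist force I read was about 17 N.

Last checks, with the arm retracted and open and both cameras used:

| Part | Offset from pad centre | Angle error |
|---|---|---|
| Square collar | under about 1 mm | about 1° |
| Oblong shoe | about 1 mm | under 0.5° |
| Red ring | about 1 mm | any way allowed |
| Hex collar | about 1 mm | any way allowed |
| Finial | upright and central by eye only, not fitted | any way allowed |

- **Camera disagreement:** the two cameras differed by about 2 mm in x, within the stated calibration error. I used their average for both parts and pads.
- **Hex angle:** one outline fit gave a different hex angle for the two cameras. Its facing is free, so I did not follow it up.

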